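# Fit the hand nut to the abrasion tester

## Robot

A 6-joint arm with a two-finger parallel gripper is mounted at the origin on the work surface. World frame = base frame: x ahead of the robot, y to its left, z up, the work surface at z = 0. Lengths are in m, angles in rad, forces in N, time in s.
With the tool pointing down it reaches from about 0.3 to 0.775 m from the base axis. Payload 14.6 kg.
Tool frame: the origin (TCP) lies at the very end of the fingers, on their centre line; the grasp point (between the pads) lies ctrl.grasp_offset behind it (ctrl.grasp_offset is the distance from the TCP to the grasp point, in m); z points along the fingers, y is the direction in which the jaws open and shut (so a half turn about z gives the same grasp; the last joint's range is limited). The gripper opens to 94 mm and grips with 3 to 60 N. Pads are 16 mm wide; open, the fingers measure 119 mm over their backs; the gripper's body (75 mm by 177 mm) begins 78 mm behind the grasp point.
Start: joints at [-1.249, 0.3, 1.521, -0, 1.321, -0.067], TCP at [0.208, -0.509, 0.205] pointing down, gripper open.
Joint ranges: [-3.03, 3.03], [-0.79, 2.21], [0.23, 2.52], [-1.04, 4.18], [0, 3.07], [-2.55, 2.55]. Speed limits (rad/s): [2.22, 2.22, 2.57, 3.14, 3.14, 3.14].

## Interface

Orientations are given as [roll, pitch, yaw] about the fixed x, y, z axes, in that order (R = Rz(yaw) Ry(pitch) Rx(roll)).
In Python, from station import ctrl gives the robot as it stands. The module is installed in compiled form; this text tells all that it offers.
- The arm moves only by the tool carry_out, never from a script. Its argument "deltas" is a list of rows, each an object of numbers: "x", "y", "z": the shift along the tool's x, y, z in units of 0.02 m (1.0 is 0.02 m); "wx", "wy", "wz": the turn, a rotation vector about the tool's x, y, z in units of 0.08 rad (1.0 is 0.08 rad); "jaw": the opening in per cent of the stroke, from 0 (shut) to 100 (fully open). A call has 1 to 12 rows; each row shifts and turns the commanded pose from where the row before left it, along the tool's axes as they then stand; what a row does not reach is not made up. A row lasts 1/12 s, in which the tool goes at most 41.7 mm and 7.16 degrees, less where a joint would pass 70% of its speed; a pose out of reach is approached as far as the arm can. A call with a number of a shift or a turn outside -1 to 1 is refused whole. A call with a gripper value outside its range is refused whole. The fingers move at their own pace and stop on an object; "squeeze" is the grip in N (left out, the last holds). Time passes only in rows, so rows that do not move let the fingers close. It gives the time, the measured TCP pose, the force and the opening at its end, in the units of the state.
- ctrl.get_obs(): the state, without advancing time (a new reading comes with each control period).
- ctrl.camera(name): name is "scene" or "top"; returns the picture (480x640x3 uint8, blue, green, red); there is no depth.
- ctrl.camera_params(name): a dict with "mtx" (3x3 intrinsics, pixels), "dist" ([k1, k2, p1, p2, k3] as OpenCV has them; the pictures are not rectified), "origin" and "attitude" of the camera in the world. Camera axes: x right, y down, z forward; pixel columns grow to the right and rows downward; lengths in m; the calibration is good to about 2 mm. A picture is of the moment at which its call begins. camera_params takes no time and is no camera call.
- ctrl.hand_in(): hands the job in, once; it reports no verdict.
Trained networks look in the newest picture that a camera, given by its name, has taken for a name from the list of things; names that differ only in an ending like _2 or _b are one class to them, and where a whole thing is asked for, a point or a joint stands for the part that bears it (a point fixed in the world has none). Each returns a list of dicts, best first, with "conf" (0 to 1); they miss things now and then, are a little off and sometimes report something else, mostly with a low value. They report only what shows in the picture. A call takes as long as a camera call. They do not tell look-alikes from the thing itself.
- ctrl.boxes_of(camera, label): "rect" ([left, top, right, bottom] in pixels, round what is visible of it).
- ctrl.mark_of(camera, label): "position" ([row, column] in pixels: a listed point, or the origin of a listed thing).
The state is a dict: "time_s": time; "qpos": joint angles; "joint_vel": joint speeds; "tau": joint torques, N m; "ee_pos": TCP position; "eef_rot": TCP orientation; "force": force on the tool from outside, world axes, zero at the start; "moment": the same for the moment, N m; "grip_width": finger opening in m.
Only numpy, scipy, OpenCV 4.12 (cv2) and the standard library are available. Lean on these libraries where they do the work, as an engineer would, in place of code of your own. Each camera call takes 0.05 s, during which the arm holds its last target.

## Task

Take the big T-bar hand nut off its slanted parking peg and set it upright on the threaded stud in the middle of the abrasion tester's turntable. Without forcing it, turn it backward (anticlockwise seen from above) until you feel it drop into the thread start, then run it forward (clockwise) until it sits flat and fully home on the sample disc, and let go. Leave the steel weight and the reagent bottle standing where they are.

Things in the scene. Friction and masses are not known exactly. Their poses are not given: they have to be found in the camera images.
- nut_bar (a point): Centre of the nut's grip bar, on the nut's axis, 65 mm above its lower rim. Loose aluminium hand nut, 0.3 to 0.45 kg: a cap 58 mm across, 48 mm tall, with a flat bar across its top, 90 mm long, 12 mm thick, 34 mm tall (48 to 82 mm above the rim; keep fingertips over 52). z = axis, rim to bar; y along the bar; x through its thickness. On its peg it leans 30 degrees: lift it off along z.
- nut: The same nut, origin at the centre of its lower rim, same axes. Open below: bore 45 mm wide, 43 mm deep, with three 6 mm lugs 16 mm above the rim, 15 mm from the axis. Rim height above seat: 17 to 26 mm with the lugs on top of the thread, 7 to 12 when dropped into a start, 0 when home. Oiled: between fingers with 4 to 7 mm slack on the bar it turns along and drops by itself; gripped, it cannot drop.
- seat (a point): On the stud's axis, at the top of the fixed grey sample disc (100 mm across) on the turntable of the white abrasion tester (220 x 200 mm box, disc top 97 mm above the bench; fixed, left or right of the robot). z up; x to the tester's rear, where two posts stand 92 mm from the axis, 65 mm to either side, up to 110 mm above the disc. The upright stud (28 mm core) rises 39 mm from here
- stud: The upright steel stud (fixed), origin on its axis at seat. The tops of its three coarse right-hand threads (41 mm across) are 34 mm above, their blunt shoulders 38. Starts are 120 degrees apart and turned differently each time: feel for them. Clockwise from on top, the nut jams on a shoulder; anticlockwise, at most 120 degrees, it drops about 12 mm into a start (or at once if set on there). Then 80 to 130 degrees clockwise to home.
- peg (a point): Foot of the parking peg, on the slanted face of a small grey rack (fixed), 75 mm above the bench: a steel pin 25 mm across, 34 mm long, square to the face, which leans 30 degrees to the rack's -x side; the nut's rim rests on the face. Frame: z vertical, x the rack's level rear direction; the pin points along (-0.5, 0, 0.866). Lift the nut 40 mm along it to be clear.
- weight: Bystander: steel test weight, 44 mm across, 56 mm tall, standing between tester and rack; origin at the centre of its underside.
- reagent: Bystander: clear reagent bottle, 60 mm across, 130 mm tall, standing behind; origin at the centre of its underside.
Things that resemble listed ones, but are neither listed nor needed, are in the scene too. Leave any blue or pink look-alike of the nut alone.

How it is judged:
On the way:
1. the nut stands upright on the stud, dropped into a thread start (horizontal distance between nut and seat below 0.003 m and z of nut in the frame of seat between 0.004 and 0.0125 m and angle between nut's own z axis and vertical below 0.08 rad), for 0.1 s.
At the end, for the whole second after the job is handed in: The nut is fully home on the stud: its lower rim within 1.5 mm of the sample disc, within 3 mm of the stud's axis, upright within 4.5 degrees, at rest and released; the weight and the reagent bottle are within 20 mm of where they stood (horizontal distance between nut and seat below 0.003 m and z of nut in the frame of seat between -0.002 and 0.0015 m and angle between nut's own z axis and vertical below 0.08 rad and linear speed of nut below 0.01 m/s and distance of each of weight, reagent from where it was at the start of the episode below 0.02 m); the robot touches nothing.
It fails at once if the steel weight or the reagent bottle is knocked over (angle between any of weight, reagent's own z axis and vertical above 0.5 rad).
It fails at once if the nut is forced against the stud (over 120 N) while still on top of the thread (contact force between nut and stud above 120 N and z of nut in the frame of seat above 0.013 m).
It also fails if it takes over 48 s, if anything falls off the work surface, if the arm or the gripper's body presses on something with over 40 N, if the wrist force passes 120 N, or if a joint passes its speed limit or range.

## Working session

There is one attempt and no reset: what is moved stays moved. The work goes in short steps, Python scripts to look and compute and a tool call to move; the robot and the scene stay as the last step left them, time stands still between calls to the robot, and variables do not carry over. Pictures are saved under pics/ and viewed, and the job is handed in when it is done.

Besides the shell and the picture viewer there is one more tool, called as name(argument=value, ...) on one line, values as JSON. carry_out: Moves the arm, as the interface text tells. Its arguments: {"type":"object","properties":{"deltas":{"type":"array"},"squeeze":{"type":"number"}},"required":["deltas"]}

```bash
mkdir -p pics
python3 - <<'E'
from station import ctrl
import cv2,numpy as np
np.set_printoptions(precision=4,suppress=True)
print(ctrl.get_obs(), ctrl.grasp_offset)
for c in ["scene","top"]:
    im=ctrl.camera(c); cv2.imwrite(f"pics/{c}0.png",im)
    print(c,ctrl.camera_params(c))
    for l in ["nut_bar","nut","seat","stud","peg","weight","reagent"]:
        print(l,[(np.round(d["position"],1).tolist(),round(d["conf"],2)) for d in ctrl.mark_of(c,l)])
print(ctrl.get_obs()["time_s"])
E
```

```text
{'time_s': 0.0, 'qpos': array([-1.2486,  0.3005,  1.5216, -0.    ,  1.3207, -0.0666]), 'joint_vel': array([ 0.0015, -0.001 , -0.0012,  0.0001,  0.0007,  0.0009]), 'tau': array([  0.0001, -53.1807, -35.2739,   0.0708,   0.0244,  -0.0001]), 'ee_pos': array([ 0.2084, -0.5087,  0.2049]), 'eef_rot': array([-3.1404, -0.0001,  0.3888]), 'force': array([ 0.2879, -0.5449,  0.5633]), 'moment': array([-0.0208, -0.038 , -0.0627]), 'grip_width': 0.09407058741764894} 0.0188
scene {'mtx': array([[504.6349,   0.    , 320.7725],
       [  0.    , 504.6349, 235.9501],
       [  0.    ,   0.    ,   1.    ]]), 'dist': array([-0.0152,  0.    ,  0.    ,  0.    ,  0.    ]), 'origin': array([ 1.243 , -0.4138,  0.729 ]), 'attitude': array([-2.2423,  0.0028,  0.8823])}
nut_bar [([172.0, 349.1], 0.78), ([192.0, 410.7], 0.66), ([233.4, 293.8], 0.56)]
nut [([202.4, 433.8], 0.95), ([198.4, 357.5], 0.8), ([234.3, 318.7], 0.72)]
seat [([294.1, 134.3], 0.96)]
stud [([293.8, 134.8], 0.83)]
peg [([199.1, 357.5], 0.94)]
weight [([286.5, 288.1], 0.87)]
reagent []
top {'mtx': array([[476.0797,   0.    , 321.4954],
       [  0.    , 476.0797, 236.6126],
       [  0.    ,   0.    ,   1.    ]]), 'dist': array([-0.0755,  0.    ,  0.    ,  0.    ,  0.    ]), 'origin': array([0.4961, 0.0739, 1.2141]), 'attitude': array([-2.9958,  0.0131, -1.5906])}
nut_bar [([294.6, 246.5], 0.83), ([300.4, 323.5], 0.76), ([279.5, 182.8], 0.75)]
nut [([255.1, 180.3], 0.86), ([283.7, 296.5], 0.7), ([283.5, 245.0], 0.62)]
seat [([283.4, 471.7], 0.85)]
stud [([281.3, 473.4], 0.52)]
peg [([295.5, 246.3], 0.67)]
weight [([253.5, 354.5], 0.81)]
reagent [([176.7, 344.2], 0.95)]
0.8
```

View pics/scene0.png

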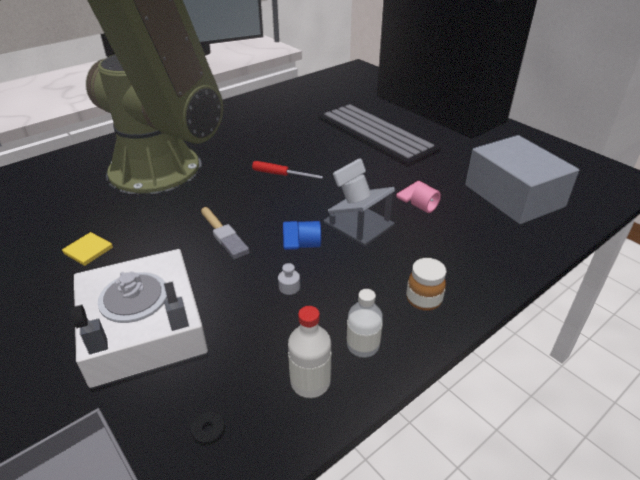

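View pics/top0.png

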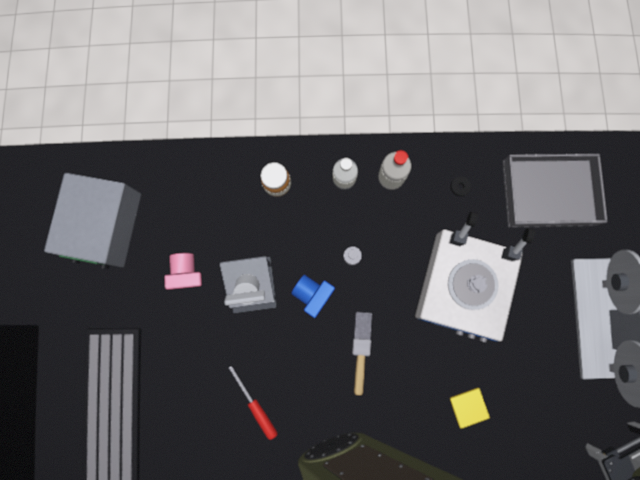

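Run:
```python
import cv2
a=cv2.imread("pics/scene0.png")[130:270,250:480]; b=cv2.imread("pics/top0.png")[220:340,150:360]
cv2.imwrite("pics/crop_s.png",cv2.resize(a,None,fx=3.4,fy=3.4,interpolation=cv2.INTER_CUBIC))
cv2.imwrite("pics/crop_t.png",cv2.resize(b,None,fx=3.8,fy=3.8,interpolation=cv2.INTER_CUBIC))
```

```text
(no output)
```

View pics/crop_s.png

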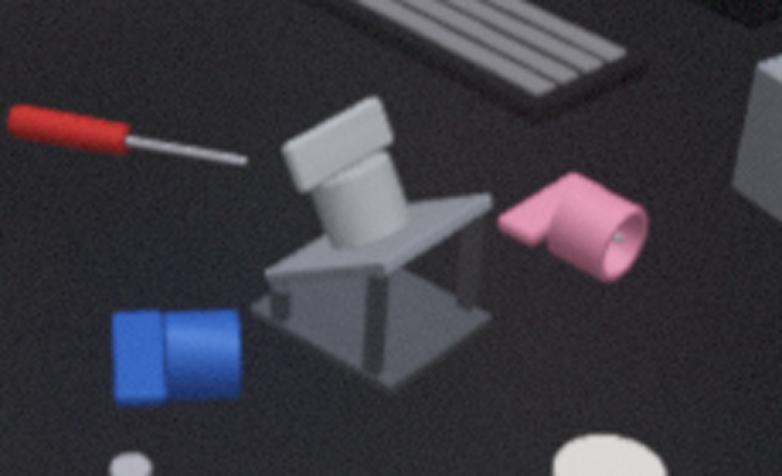

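View pics/crop_t.png

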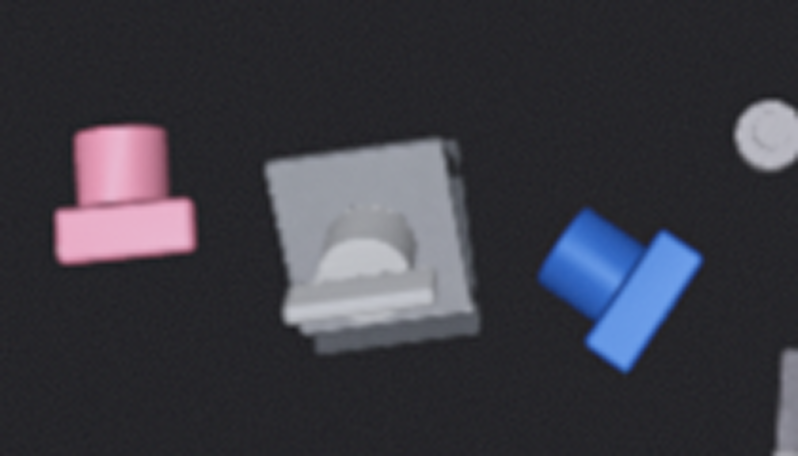

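Nut candidates in the scene view are grey (349,172), blue (302,234) and pink (418,195). The grey one leans on the grey rack's slanted face (top view 246,290). It's aluminium-coloured and on its peg, so it fits the description; both crops confirm this. Blue and pink are lying loose on the bench. The tester is at top (472,284).

```bash
cat > h.py <<'E'
import cv2,numpy as np
from scipy.spatial.transform import Rotation as Ro
from scipy.optimize import least_squares
np.set_printoptions(precision=4,suppress=True)
from station import ctrl
P={c:ctrl.camera_params(c) for c in ["scene","top"]}
def proj(c,X):
    p=P[c];R=Ro.from_euler("xyz",p["attitude"]).as_matrix()
    Xc=(np.atleast_2d(X)-p["origin"])@R
    return cv2.projectPoints(Xc,np.zeros(3),np.zeros(3),p["mtx"],p["dist"])[0][:,0]
def ray(c,uv):
    p=P[c];n=cv2.undistortPoints(np.array([[uv]],float),p["mtx"],p["dist"])[0,0]
    d=Ro.from_euler("xyz",p["attitude"]).as_matrix()@np.array([*n,1]);return p["origin"],d/np.linalg.norm(d)
def onz(c,uv,z):
    o,d=ray(c,uv);return o+d*(z-o[2])/d[2]
def tri(us,ut):
    f=lambda X:np.r_[proj("scene",X)[0]-us,proj("top",X)[0]-ut]
    r=least_squares(f,[.5,0,.1]);return r.x,r.fun
E
python3 - <<'E'
from h import *
for n,s,t in [("bar",(349.1,172.0),(246.5,294.6)),("nut",(357.5,198.4),(245.,283.7)),("seat",(134.3,294.1),(471.7,283.4)),("peg",(357.5,199.1),(246.3,295.5)),("weight",(288.1,286.5),(354.5,253.5))]:
    print(n,*tri(np.array(s),np.array(t)))
print("seat z",onz("top",(471.7,283.4),.097),onz("scene",(134.3,294.1),.097))
print("posts",onz("top",(462,238),.2),onz("top",(515,252),.2))
for uv in [(345,185),(393,185),(275,185)]: print(onz("top",uv,0.0))
for c,b in (("scene",(170,270,60,210)),("top",(225,345,410,530))):
    im=cv2.imread(f"pics/{c}0.png")[b[0]:b[1],b[2]:b[3]]
    cv2.imwrite(f"pics/tester_{c}.png",cv2.resize(im,None,fx=5,fy=5,interpolation=cv2.INTER_CUBIC)) if c=="top" else cv2.imwrite(f"pics/tester_{c}.png",cv2.resize(cv2.imread("pics/scene0.png")[250:350,65:215],None,fx=5,fy=5,interpolation=cv2.INTER_CUBIC))
E
```

```text
bar [0.5258 0.2571 0.1341] [ 0.0727 -0.01    0.0588  0.0446]
nut [0.5511 0.2682 0.0715] [ 1.6817 -0.2413  1.4003  1.0803]
seat [ 0.5416 -0.2668  0.0935] [0.2026 0.0092 0.256  0.1015]
peg [0.5296 0.2762 0.0531] [-2.3376  0.3269 -1.9324 -1.4747]
weight [0.6281 0.0033 0.0098] [-0.0762  0.0058 -0.081  -0.0508]
seat z [ 0.5417 -0.2651  0.097 ] [ 0.5452 -0.2679  0.097 ]
posts [ 0.6356 -0.2189  0.2   ] [ 0.6025 -0.3329  0.2   ]
[0.8099 0.0219 0.    ]
[ 0.8072 -0.1039  0.    ]
[0.8143 0.2057 0.    ]
```

View pics/tester_top.png

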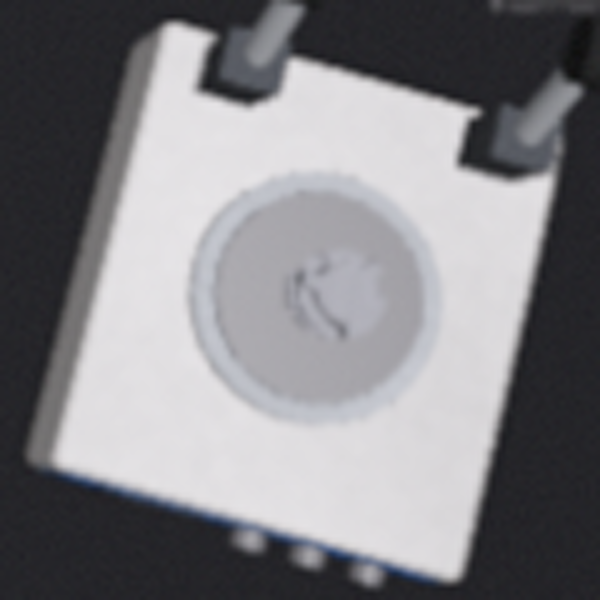

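View pics/tester_scene.png

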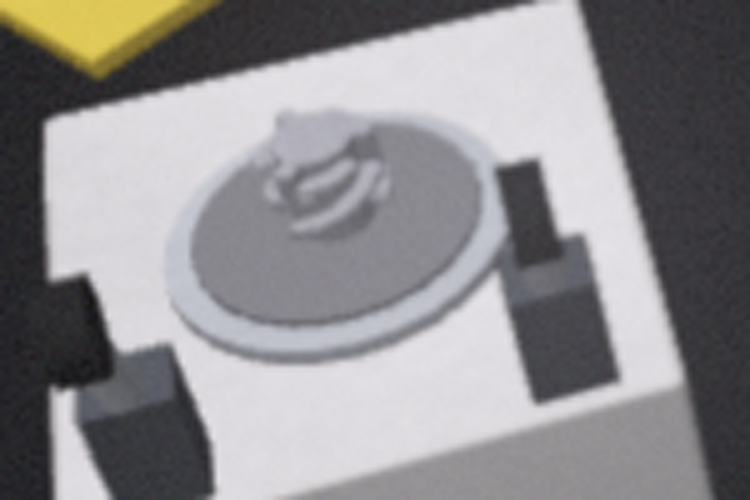

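Run:
```python
from h import *
from scipy.ndimage import map_coordinates
# disc edge fit
def edges(c,z,r,x0):
    g=cv2.cvtColor(cv2.imread(f"pics/{c}0.png"),cv2.COLOR_BGR2GRAY).astype(float)
    g=cv2.GaussianBlur(g,(0,0),.7)
    pts=[]
    for a in np.linspace(0,2*np.pi,120,endpoint=False):
        rr=np.linspace(r-.008,r+.008,65)
        X=np.c_[x0[0]+rr*np.cos(a),x0[1]+rr*np.sin(a),0*rr+z]
        uv=proj(c,X); v=map_coordinates(g,[uv[:,1],uv[:,0]],order=1)
        d=np.gradient(v); i=d.argmax()
        if d[i]>.5 and 3<i<61: pts.append((a,rr[i],uv[i]))
    return pts
for c,x0 in (("top",[.5417,-.2651]),("scene",[.545,-.268])):
    x=np.array(x0)
    for it in range(4):
        e=edges(c,.097,.05,x)
        q=np.array([x+r*np.array([np.cos(a),np.sin(a)]) for a,r,_ in e])
        f=least_squares(lambda p:np.hypot(*(q-p[:2]).T)-p[2],[*x,.05],loss="soft_l1",f_scale=.0008)
        x=f.x[:2]
    print(c,f.x,len(e),np.median(abs(f.fun)))
a=cv2.imread("pics/scene0.png")[150:215,315:385]; b=cv2.imread("pics/top0.png")[255:320,210:285]
cv2.imwrite("pics/nut_s.png",cv2.resize(a,None,fx=9,fy=9,interpolation=cv2.INTER_CUBIC))
cv2.imwrite("pics/nut_t.png",cv2.resize(b,None,fx=9,fy=9,interpolation=cv2.INTER_CUBIC))
```

```text
top [ 0.5402 -0.2685  0.0504] 117 0.0003696244244867017
scene [ 0.542  -0.2704  0.0503] 111 0.0006610577621578365
```

View pics/nut_s.png

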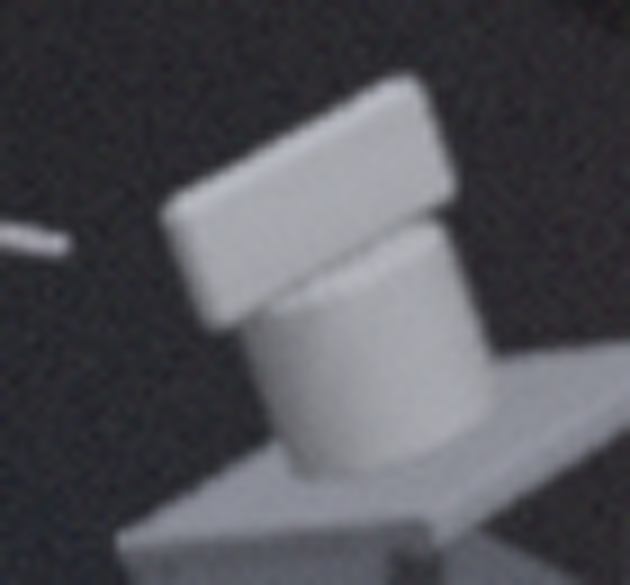

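View pics/nut_t.png

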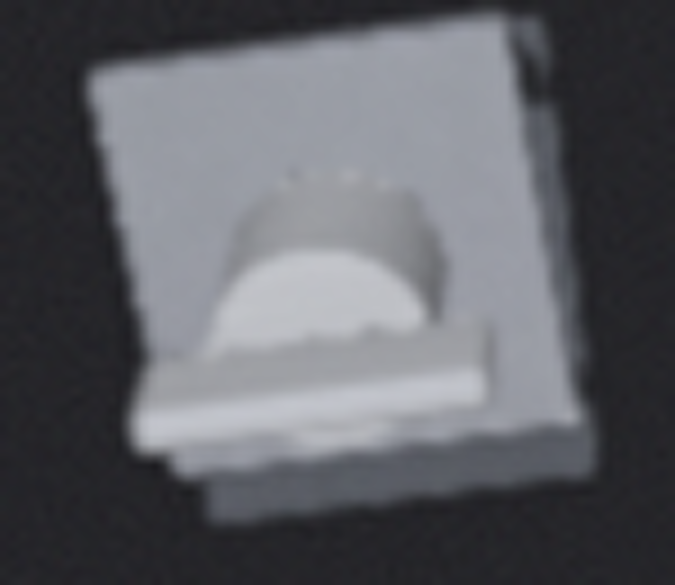

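```bash
cat > nutfit.py <<'E'
from h import *
def pose(p):  # x,y,z rim centre, psi, phi, lean
    R=Ro.from_euler("ZYZ",[p[3],-p[5],p[4]]).as_matrix()
    return R,np.array(p[:3])
E
python3 - <<'E'
from nutfit import *
s=lambda L:np.array(L)/9+[315-.44,150-.44]
t=lambda L:np.array(L)/9+[210-.44,255-.44]
us=s([(160,208),(415,70),(460,198),(210,335)])
Ms=np.array([(6,-45,82),(6,45,82),(6,45,48),(6,-45,48)])/1e3
ut=t([(131,455),(490,403),(137,412),(490,368),(150,360),(493,322)])
Mt=np.array([(-6,45,82),(-6,-45,82),(6,45,82),(6,-45,82),(6,45,48),(6,-45,48)])/1e3
L=np.pi/6
def f(p,full=False):
    q=[p[0],p[1],.075,p[2],p[3],L]
    R,o=pose(q)
    return np.r_[(proj("scene",Ms@R.T+o)-us).ravel(),(proj("top",Mt@R.T+o)-ut).ravel()]
r=least_squares(f,[.57,.25,0,0],loss="soft_l1")
print(r.x,r.fun if 0 else f(r.x).reshape(-1,2))
def f2(p):
    R,o=pose(p); return np.r_[(proj("scene",Ms@R.T+o)-us).ravel(),(proj("top",Mt@R.T+o)-ut).ravel()]
r2=least_squares(f2,[*r.x[:2],.075,*r.x[2:],L],loss="soft_l1"); print("free",r2.x)
q=[r.x[0],r.x[1],.075,r.x[2],r.x[3],L]; np.save("q.npy",q)
R,o=pose(q); print("R",R,"bar",o+R[:,2]*.065)
R2,o2=pose(r2.x); print("barfree",o2+R2[:,2]*.065)
for c,b in (("scene",(150,215,315,385)),("top",(255,320,210,285))):
    im=cv2.resize(cv2.imread(f"pics/{c}0.png")[b[0]:b[1],b[2]:b[3]],None,fx=9,fy=9,interpolation=cv2.INTER_CUBIC)
    def dr(pts,col):
        uv=(proj(c,pts@R.T+o)-[b[2],b[0]]+.44)*9
        cv2.polylines(im,[uv.round().astype(int)],True,col,1)
    for z in (48,82): dr(np.array([(6,45,z),(6,-45,z),(-6,-45,z),(-6,45,z)])/1e3,(0,255,0))
    for z in (0,48):
        a=np.linspace(0,6.28,60); dr(np.c_[29*np.cos(a),29*np.sin(a),0*a+z]/1e3,(0,0,255))
    cv2.imwrite(f"pics/ov_{c}.png",im)
E
```

```text
[ 0.5525  0.264   0.1197 -0.0329] [[ 1.2537 -0.6417]
 [ 0.2319 -0.3182]
 [ 0.2671 -0.8319]
 [ 1.172  -0.5675]
 [ 1.1774  0.2114]
 [ 1.158   1.6474]
 [-0.4128  0.3133]
 [ 0.4061  0.8391]
 [ 0.0598 -1.1272]
 [ 0.8483 -1.1506]]
free [ 0.5446  0.2644  0.0701  0.1406 -0.0505  0.4053]
R [[ 0.8633 -0.0911 -0.4964]
 [ 0.0707  0.9957 -0.0597]
 [ 0.4997  0.0164  0.866 ]] bar [0.5202 0.2601 0.1313]
barfree [0.5192 0.2608 0.1299]
```

View pics/ov_scene.png

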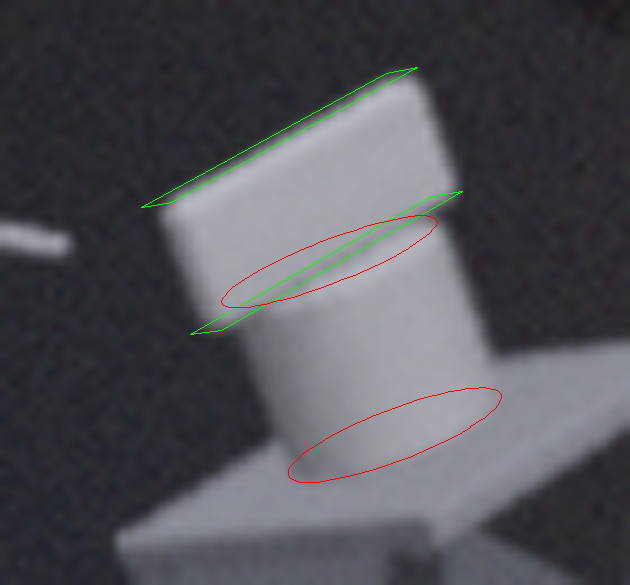

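View pics/ov_top.png

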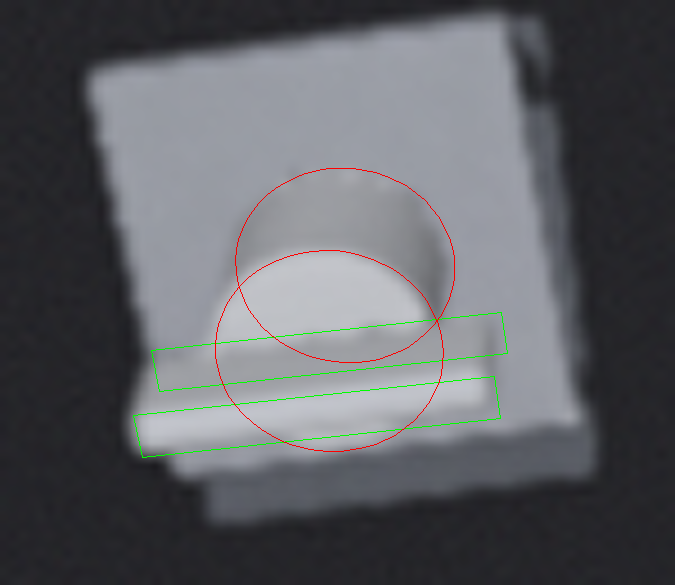

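Run:
```python
from nutfit import *
s=lambda L:np.array(L)/9+[315-.44,150-.44]
t=lambda L:np.array(L)/9+[210-.44,255-.44]
# scene: -y end silhouette = -x corners ; +y end = +x corners ; cap bottom silhouettes too
us=s([(158,207),(415,72),(460,198),(207,335)])
Ms=np.array([(-6,-45,82),(6,45,82),(6,45,48),(-6,-45,48)])/1e3
ut=t([(131,455),(490,403),(135,412),(490,368),(150,360),(493,322)])
Mt=np.array([(-6,45,82),(-6,-45,82),(6,45,82),(6,-45,82),(6,45,48),(6,-45,48)])/1e3
L=np.pi/6
def f(p):
    R,o=pose([p[0],p[1],.075,p[2],p[3],L])
    return np.r_[(proj("scene",Ms@R.T+o)+p[4:6]-us).ravel(),(proj("top",Mt@R.T+o)+p[6:8]-ut).ravel(),np.array(p[4:8])/1.]
r=least_squares(f,[.57,.25,0,0,0,0,0,0],loss="soft_l1")
print(r.x,f(r.x)[:20].reshape(-1,2))
q=[r.x[0],r.x[1],.075,r.x[2],r.x[3],L]; np.save("q.npy",q)
R,o=pose(q); print("R",R,"bar",o+R[:,2]*.065)
for c,b in (("scene",(150,215,315,385)),("top",(255,320,210,285))):
    im=cv2.resize(cv2.imread(f"pics/{c}0.png")[b[0]:b[1],b[2]:b[3]],None,fx=9,fy=9,interpolation=cv2.INTER_CUBIC)
    def dr(pts,col):
        uv=(proj(c,pts@R.T+o)-[b[2],b[0]]+.44)*9
        cv2.polylines(im,[uv.round().astype(int)],True,col,1)
    for z in (48,82): dr(np.array([(6,45,z),(6,-45,z),(-6,-45,z),(-6,45,z)])/1e3,(0,255,0))
    for z in (0,48):
        a=np.linspace(0,6.28,60); dr(np.c_[29*np.cos(a),29*np.sin(a),0*a+z]/1e3,(0,0,255))
    cv2.imwrite(f"pics/ov2_{c}.png",im)
a=cv2.imread("pics/ov2_scene.png");b=cv2.imread("pics/ov2_top.png");cv2.imwrite("pics/ov2.png",cv2.resize(np.hstack([a,b]),(800,360)))
```

```text
[0.5538 0.2644 0.0958 0.0364 0.0584 0.2552 0.0226 0.1706] [[-0.5499  0.0112]
 [ 0.6062  0.0195]
 [ 0.5163 -0.2322]
 [-0.6648 -0.0518]
 [ 0.926   0.5736]
 [ 0.5011  0.555 ]
 [-0.6986  0.7156]
 [-0.5129 -0.231 ]
 [-0.2614 -0.7432]
 [ 0.1331 -2.2151]]
R [[ 0.858  -0.1269 -0.4977]
 [ 0.1189  0.9917 -0.0478]
 [ 0.4997 -0.0182  0.866 ]] bar [0.5214 0.2613 0.1313]
```

View pics/ov2.png

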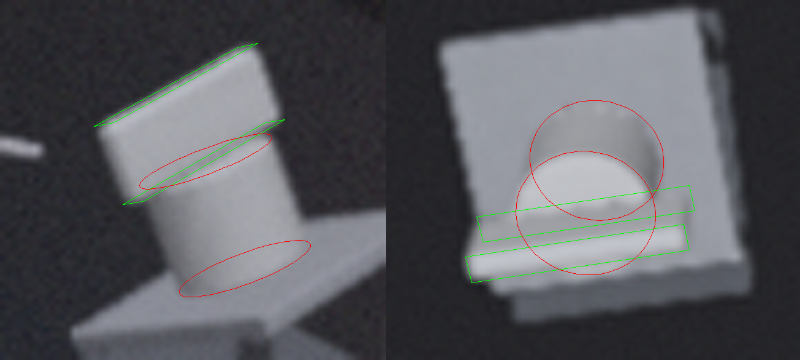

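```bash
cat > plan.py <<'E'
from nutfit import *
def cur():
    o=ctrl.get_obs(); return Ro.from_euler("xyz",o["eef_rot"]).as_matrix(),o["ee_pos"],o
def screw(R0,p0,R1,p1,n,show=True):
    # constant row: shift along tool axes then turn
    w=Ro.from_matrix(R0.T@R1).as_rotvec()/n
    dR=Ro.from_rotvec(w).as_matrix()
    # p1=p0+sum R0 dR^k d
    S=sum(np.linalg.matrix_power(dR,k) for k in range(n))
    d=np.linalg.solve(R0@S,p1-p0)
    if show: print("n",n,"shift",d/.02,"turn",w/.08,"mm/row",np.linalg.norm(d)*1e3)
    return d,w
def path(R0,p0,d,w,n):
    R=R0.copy();p=p0.copy();out=[p]
    for k in range(n):
        p=p+R@d;R=R@Ro.from_rotvec(w).as_matrix();out.append(p)
    return np.array(out)
q=np.load("q.npy");RN,oN=pose(q)
RT=np.c_[RN[:,1],RN[:,0],-RN[:,2]]
E
python3 - <<'E'
from plan import *
R,p,o=cur()
oN2=oN+[0,.001,-.001]
A=oN2+RN[:,2]*.125; G=oN2+RN[:,2]*.056
print("approach",A,"grasp",G,Ro.from_matrix(RT).as_euler("xyz"))
p1=p+[0,0,.09]
for n in (30,36):
    d,w=screw(R,p1,RT,A,n); print(path(R,p1,d,w,n)[::5])
E
```

```text
approach [0.4915 0.2594 0.1823] grasp [0.5259 0.2627 0.1225] [2.6183 0.0182 1.6981]
n 30 shift [ 1.4134 -0.3451  0.182 ] turn [-0.1907  0.1363 -0.5342] mm/row 29.3255390605359
[[ 0.2085 -0.5089  0.2955]
 [ 0.3188 -0.4141  0.279 ]
 [ 0.4078 -0.2987  0.2652]
 [ 0.4714 -0.1676  0.2513]
 [ 0.5071 -0.0267  0.2345]
 [ 0.5136  0.1179  0.2123]
 [ 0.4915  0.2594  0.1823]]
n 36 shift [ 1.1788 -0.2836  0.1523] turn [-0.1589  0.1136 -0.4452] mm/row 24.43846833603187
[[ 0.2085 -0.5089  0.2955]
 [ 0.3018 -0.4315  0.2815]
 [ 0.3808 -0.3392  0.2696]
 [ 0.443  -0.2348  0.2584]
 [ 0.4865 -0.1214  0.2461]
 [ 0.5102 -0.0026  0.2312]
 [ 0.5136  0.1179  0.2123]
 [ 0.4971  0.2363  0.1879]]
```

carry_out(deltas=[{"z": -1, "jaw": 60}, {"z": -1}, {"z": -1}, {"z": -1}, {"z": -0.5}, {"x": 0.97, "y": -0.24, "z": 0.13, "wx": -0.13, "wy": 0.09, "wz": -0.36}, {"x": 0.97, "y": -0.24, "z": 0.13, "wx": -0.13, "wy": 0.09, "wz": -0.36}, {"x": 0.97, "y": -0.24, "z": 0.13, "wx": -0.13, "wy": 0.09, "wz": -0.36}, {"x": 0.97, "y": -0.24, "z": 0.13, "wx": -0.13, "wy": 0.09, "wz": -0.36}, {"x": 0.97, "y": -0.24, "z": 0.13, "wx": -0.13, "wy": 0.09, "wz": -0.36}, {"x": 0.97, "y": -0.24, "z": 0.13, "wx": -0.13, "wy": 0.09, "wz": -0.36}, {"x": 0.97, "y": -0.24, "z": 0.13, "wx": -0.13, "wy": 0.09, "wz": -0.36}])

```text
invalid input
```

carry_out(deltas=[{"x": 0.97, "y": -0.24, "z": 0.13, "wx": -0.13, "wy": 0.09, "wz": -0.36}, {"x": 0.97, "y": -0.24, "z": 0.13, "wx": -0.13, "wy": 0.09, "wz": -0.36}, {"x": 0.97, "y": -0.24, "z": 0.13, "wx": -0.13, "wy": 0.09, "wz": -0.36}, {"x": 0.97, "y": -0.24, "z": 0.13, "wx": -0.13, "wy": 0.09, "wz": -0.36}, {"x": 0.97, "y": -0.24, "z": 0.13, "wx": -0.13, "wy": 0.09, "wz": -0.36}, {"x": 0.97, "y": -0.24, "z": 0.13, "wx": -0.13, "wy": 0.09, "wz": -0.36}, {"x": 0.97, "y": -0.24, "z": 0.13, "wx": -0.13, "wy": 0.09, "wz": -0.36}, {"x": 0.97, "y": -0.24, "z": 0.13, "wx": -0.13, "wy": 0.09, "wz": -0.36}, {"x": 0.97, "y": -0.24, "z": 0.13, "wx": -0.13, "wy": 0.09, "wz": -0.36}, {"x": 0.97, "y": -0.24, "z": 0.13, "wx": -0.13, "wy": 0.09, "wz": -0.36}, {"x": 0.97, "y": -0.24, "z": 0.13, "wx": -0.13, "wy": 0.09, "wz": -0.36}, {"x": 0.97, "y": -0.24, "z": 0.13, "wx": -0.13, "wy": 0.09, "wz": -0.36}])

```text
invalid input
```

Run:
```python
from plan import *
R,p,o=cur(); print(o)
A=oN+[0,.001,-.001]+RN[:,2]*.125
for n in (22,25):
    d,w=screw(R,p,RT,A,n); print(path(R,p,d,w,n)[::5])
```

```text
{'time_s': 0.8, 'qpos': array([-1.2486,  0.2999,  1.521 , -0.0001,  1.3207, -0.0666]), 'joint_vel': array([ 0.0005, -0.0001, -0.    , -0.0008, -0.0001, -0.0003]), 'tau': array([ -0.0014, -53.164 , -35.2907,   0.0707,   0.0213,   0.    ]), 'ee_pos': array([ 0.2085, -0.5089,  0.2055]), 'eef_rot': array([-3.1416,  0.    ,  0.3889]), 'force': array([ 0.3716,  0.1599, -0.2764]), 'moment': array([0.023 , 0.0586, 0.0046]), 'grip_width': 0.09406802729739352}
n 22 shift [ 1.9472 -0.4334  0.046 ] turn [-0.26    0.1859 -0.7285] mm/row 39.90761747695161
[[ 0.2085 -0.5089  0.2055]
 [ 0.3575 -0.3772  0.204 ]
 [ 0.4622 -0.2082  0.2061]
 [ 0.5139 -0.0162  0.2043]
 [ 0.509   0.1822  0.1917]]
n 25 shift [ 1.7149 -0.3754  0.0415] turn [-0.2288  0.1636 -0.641 ] mm/row 35.11983622196982
[[ 0.2085 -0.5089  0.2055]
 [ 0.3417 -0.3952  0.2038]
 [ 0.4417 -0.2515  0.2057]
 [ 0.5018 -0.087   0.2058]
 [ 0.5184  0.0873  0.1995]
 [ 0.4915  0.2594  0.1823]]
```

carry_out(deltas=[{"x": 0, "y": 0, "z": -1, "wx": 0, "wy": 0, "wz": 0, "jaw": 60}])

```text
time_s: 0.88
ee_pos: [0.2081, -0.5078, 0.2224]
eef_rot: [-3.136, -0.0, 0.389]
force: [0.1, 0.4, -0.7]
grip_width: 0.0901
```

carry_out(deltas=[{"x": 0, "y": 0, "z": -1, "wx": 0, "wy": 0, "wz": 0, "jaw": 60}, {"x": 0, "y": 0, "z": -1, "wx": 0, "wy": 0, "wz": 0, "jaw": 60}, {"x": 0, "y": 0, "z": -1, "wx": 0, "wy": 0, "wz": 0, "jaw": 60}, {"x": 0, "y": 0, "z": -0.5, "wx": 0, "wy": 0, "wz": 0, "jaw": 60}, {"x": 0.97, "y": -0.24, "z": 0.13, "wx": -0.13, "wy": 0.09, "wz": -0.36, "jaw": 60}, {"x": 0.97, "y": -0.24, "z": 0.13, "wx": -0.13, "wy": 0.09, "wz": -0.36, "jaw": 60}, {"x": 0.97, "y": -0.24, "z": 0.13, "wx": -0.13, "wy": 0.09, "wz": -0.36, "jaw": 60}, {"x": 0.97, "y": -0.24, "z": 0.13, "wx": -0.13, "wy": 0.09, "wz": -0.36, "jaw": 60}, {"x": 0.97, "y": -0.24, "z": 0.13, "wx": -0.13, "wy": 0.09, "wz": -0.36, "jaw": 60}, {"x": 0.97, "y": -0.24, "z": 0.13, "wx": -0.13, "wy": 0.09, "wz": -0.36, "jaw": 60}, {"x": 0.97, "y": -0.24, "z": 0.13, "wx": -0.13, "wy": 0.09, "wz": -0.36, "jaw": 60}, {"x": 0.97, "y": -0.24, "z": 0.13, "wx": -0.13, "wy": 0.09, "wz": -0.36, "jaw": 60}])

```text
time_s: 1.88
ee_pos: [0.3285, -0.4019, 0.2761]
eef_rot: [3.052, -0.048, 0.623]
force: [1.0, 0.1, 0.3]
grip_width: 0.0563
```

carry_out(deltas=[{"x": 0.97, "y": -0.24, "z": 0.13, "wx": -0.13, "wy": 0.09, "wz": -0.36, "jaw": 60}, {"x": 0.97, "y": -0.24, "z": 0.13, "wx": -0.13, "wy": 0.09, "wz": -0.36, "jaw": 60}, {"x": 0.97, "y": -0.24, "z": 0.13, "wx": -0.13, "wy": 0.09, "wz": -0.36, "jaw": 60}, {"x": 0.97, "y": -0.24, "z": 0.13, "wx": -0.13, "wy": 0.09, "wz": -0.36, "jaw": 60}, {"x": 0.97, "y": -0.24, "z": 0.13, "wx": -0.13, "wy": 0.09, "wz": -0.36, "jaw": 60}, {"x": 0.97, "y": -0.24, "z": 0.13, "wx": -0.13, "wy": 0.09, "wz": -0.36, "jaw": 60}, {"x": 0.97, "y": -0.24, "z": 0.13, "wx": -0.13, "wy": 0.09, "wz": -0.36, "jaw": 60}, {"x": 0.97, "y": -0.24, "z": 0.13, "wx": -0.13, "wy": 0.09, "wz": -0.36, "jaw": 60}, {"x": 0.97, "y": -0.24, "z": 0.13, "wx": -0.13, "wy": 0.09, "wz": -0.36, "jaw": 60}, {"x": 0.97, "y": -0.24, "z": 0.13, "wx": -0.13, "wy": 0.09, "wz": -0.36, "jaw": 60}, {"x": 0.97, "y": -0.24, "z": 0.13, "wx": -0.13, "wy": 0.09, "wz": -0.36, "jaw": 60}, {"x": 0.97, "y": -0.24, "z": 0.13, "wx": -0.13, "wy": 0.09, "wz": -0.36, "jaw": 60}])

```text
time_s: 2.88
ee_pos: [0.4572, -0.2, 0.2517]
eef_rot: [2.904, -0.077, 0.978]
force: [0.1, 0.5, 0.4]
grip_width: 0.0562
```

Run:
```python
from plan import *
R,p,o=cur(); print(o["ee_pos"],o["qpos"],o["time_s"])
A=oN+[0,.001,-.001]+RN[:,2]*.125
for n in (22,24):
    d,w=screw(R,p,RT,A,n); print(path(R,p,d,w,n)[::5])
```

```text
[ 0.4572 -0.2     0.2517] [-0.5165  0.0035  1.773   0.0628  1.1226  0.0648] 2.8833
n 22 shift [ 1.0424 -0.2489  0.1264] turn [-0.143   0.1042 -0.3999] mm/row 21.58337891634247
[[ 0.4572 -0.2     0.2517]
 [ 0.4922 -0.0985  0.241 ]
 [ 0.5112  0.0068  0.2281]
 [ 0.5141  0.1133  0.212 ]
 [ 0.5011  0.2184  0.1917]]
n 24 shift [ 0.9558 -0.227   0.1161] turn [-0.1311  0.0955 -0.3666] mm/row 19.784888344576427
[[ 0.4572 -0.2     0.2517]
 [ 0.4898 -0.1072  0.242 ]
 [ 0.5092 -0.0109  0.2305]
 [ 0.5149  0.0867  0.2164]
 [ 0.5072  0.1837  0.199 ]]
```

carry_out(deltas=[{"x": 0.955, "y": -0.23, "z": 0.115, "wx": -0.13, "wy": 0.095, "wz": -0.365, "jaw": 60}, {"x": 0.955, "y": -0.23, "z": 0.115, "wx": -0.13, "wy": 0.095, "wz": -0.365, "jaw": 60}, {"x": 0.955, "y": -0.23, "z": 0.115, "wx": -0.13, "wy": 0.095, "wz": -0.365, "jaw": 60}, {"x": 0.955, "y": -0.23, "z": 0.115, "wx": -0.13, "wy": 0.095, "wz": -0.365, "jaw": 60}, {"x": 0.955, "y": -0.23, "z": 0.115, "wx": -0.13, "wy": 0.095, "wz": -0.365, "jaw": 60}, {"x": 0.955, "y": -0.23, "z": 0.115, "wx": -0.13, "wy": 0.095, "wz": -0.365, "jaw": 60}, {"x": 0.955, "y": -0.23, "z": 0.115, "wx": -0.13, "wy": 0.095, "wz": -0.365, "jaw": 60}, {"x": 0.955, "y": -0.23, "z": 0.115, "wx": -0.13, "wy": 0.095, "wz": -0.365, "jaw": 60}, {"x": 0.955, "y": -0.23, "z": 0.115, "wx": -0.13, "wy": 0.095, "wz": -0.365, "jaw": 60}, {"x": 0.955, "y": -0.23, "z": 0.115, "wx": -0.13, "wy": 0.095, "wz": -0.365, "jaw": 60}, {"x": 0.955, "y": -0.23, "z": 0.115, "wx": -0.13, "wy": 0.095, "wz": -0.365, "jaw": 60}])

```text
time_s: 3.8
ee_pos: [0.5108, 0.0086, 0.228]
eef_rot: [2.765, -0.059, 1.311]
force: [0.5, 0.1, 0.5]
grip_width: 0.0566
```

carry_out(deltas=[{"x": 0.955, "y": -0.23, "z": 0.115, "wx": -0.13, "wy": 0.095, "wz": -0.365, "jaw": 60}, {"x": 0.955, "y": -0.23, "z": 0.115, "wx": -0.13, "wy": 0.095, "wz": -0.365, "jaw": 60}, {"x": 0.955, "y": -0.23, "z": 0.115, "wx": -0.13, "wy": 0.095, "wz": -0.365, "jaw": 60}, {"x": 0.955, "y": -0.23, "z": 0.115, "wx": -0.13, "wy": 0.095, "wz": -0.365, "jaw": 60}, {"x": 0.955, "y": -0.23, "z": 0.115, "wx": -0.13, "wy": 0.095, "wz": -0.365, "jaw": 60}, {"x": 0.955, "y": -0.23, "z": 0.115, "wx": -0.13, "wy": 0.095, "wz": -0.365, "jaw": 60}, {"x": 0.955, "y": -0.23, "z": 0.115, "wx": -0.13, "wy": 0.095, "wz": -0.365, "jaw": 60}, {"x": 0.955, "y": -0.23, "z": 0.115, "wx": -0.13, "wy": 0.095, "wz": -0.365, "jaw": 60}, {"x": 0.955, "y": -0.23, "z": 0.115, "wx": -0.13, "wy": 0.095, "wz": -0.365, "jaw": 60}, {"x": 0.955, "y": -0.23, "z": 0.115, "wx": -0.13, "wy": 0.095, "wz": -0.365, "jaw": 60}, {"x": 0.955, "y": -0.23, "z": 0.115, "wx": -0.13, "wy": 0.095, "wz": -0.365, "jaw": 60}, {"x": 0, "y": 0, "z": 0, "wx": 0, "wy": 0, "wz": 0, "jaw": 60}])

```text
time_s: 4.8
ee_pos: [0.4986, 0.2229, 0.1902]
eef_rot: [2.642, 0.002, 1.639]
force: [-0.0, -1.0, -0.3]
grip_width: 0.0565
```

Run:
```python
from plan import *
R,p,o=cur(); print(o["ee_pos"],o["qpos"],o["time_s"])
A=oN+[0,.001,-.001]+RN[:,2]*.125
screw(R,p,RT,A,2)
s=ctrl.camera("scene");t=ctrl.camera("top")
cv2.imwrite("pics/ap.png",cv2.resize(np.hstack([cv2.resize(s[110:260,250:450],None,fx=2,fy=2),cv2.resize(t[200:350,150:350],None,fx=2,fy=2)]),(800,300)))
```

```text
[0.4986 0.2229 0.1902] [ 0.4408  0.0748  1.9073 -0.2745  0.7087  0.5401] 4.8
n 2 shift [ 0.9264 -0.1819  0.121 ] turn [-0.152   0.0951 -0.3698] mm/row 19.03523353916178
```

View pics/ap.png

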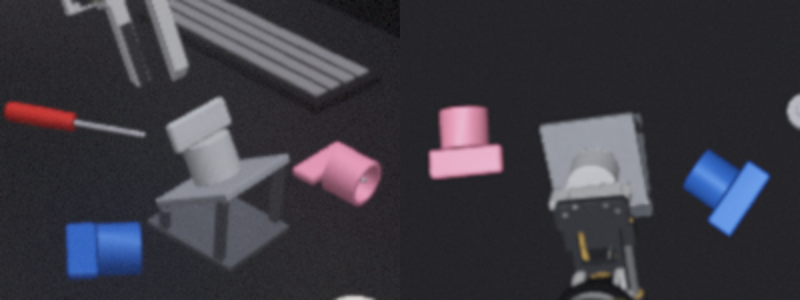

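carry_out(deltas=[{"x": 0.93, "y": -0.18, "z": 0.12, "wx": -0.15, "wy": 0.1, "wz": -0.37, "jaw": 50}, {"x": 0.93, "y": -0.18, "z": 0.12, "wx": -0.15, "wy": 0.1, "wz": -0.37, "jaw": 50}, {"x": 0, "y": 0, "z": 0.9, "wx": 0, "wy": 0, "wz": 0, "jaw": 50}, {"x": 0, "y": 0, "z": 0.3, "wx": 0, "wy": 0, "wz": 0, "jaw": 50}, {"x": 0, "y": 0, "z": 0, "wx": 0, "wy": 0, "wz": 0, "jaw": 50}])

```text
time_s: 5.32
ee_pos: [0.505, 0.2577, 0.1617]
eef_rot: [2.62, 0.018, 1.693]
force: [0.8, 0.6, -0.1]
grip_width: 0.0472
```

Run:
```python
from plan import *
R,p,o=cur(); print(o["ee_pos"],o["qpos"],o["time_s"],o["grip_width"])
screw(R,p,RT,oN+[0,.001,-.001]+RN[:,2]*.056,4)
s=ctrl.camera("scene");t=ctrl.camera("top")
f=lambda a:cv2.resize(a,(400,400),interpolation=cv2.INTER_CUBIC)
cv2.imwrite("pics/ap2.png",np.hstack([f(s[140:220,310:390]),f(t[250:330,205:285])]))
```

```text
[0.505  0.2577 0.1617] [ 0.5024  0.1552  1.8986 -0.3445  0.6308  0.6075] 5.3167 0.047216799664126584
n 4 shift [ 0.0391 -0.0125  0.5574] turn [-0.0044  0.0062 -0.0141] mm/row 11.17866935872215
```

View pics/ap2.png

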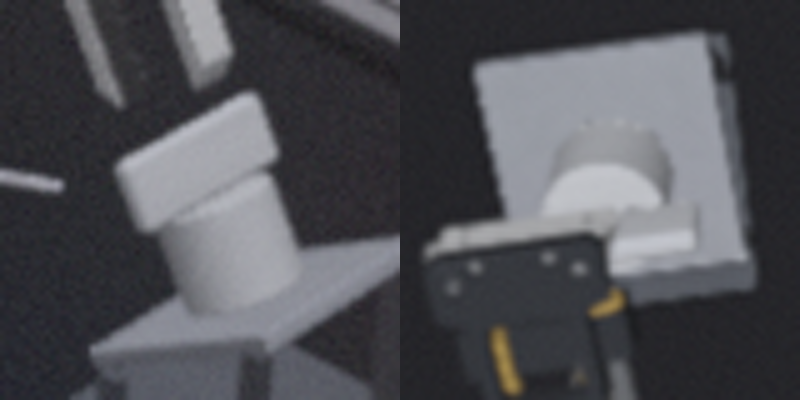

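Run:
```python
from plan import *
R,p,o=cur()
for s in (-1,1): 
  for x in (-.008,.008):
    print((proj("scene",p+R[:,1]*s*.0236+R[:,0]*x)[0]-[310,140])*5+2)
print("bar mid top",(proj("scene",oN+RN[:,2]*.082)[0]-[310,140])*5)
```

```text
[124.0246 100.7622]
[147.5453  88.4736]
[194.0964  85.4786]
[217.8025  72.9194]
bar mid top [183.2259 123.3839]
```

carry_out(deltas=[{"x": 0.04, "y": 0, "z": 0.56, "wx": 0, "wy": 0, "wz": 0, "jaw": 50}, {"x": 0.04, "y": 0, "z": 0.56, "wx": 0, "wy": 0, "wz": 0, "jaw": 50}, {"x": 0.04, "y": 0, "z": 0.56, "wx": 0, "wy": 0, "wz": 0, "jaw": 50}, {"x": 0.04, "y": 0, "z": 0.4, "wx": 0, "wy": 0, "wz": 0, "jaw": 50}, {"x": 0, "y": 0, "z": 0, "wx": 0, "wy": 0, "wz": 0, "jaw": 50}])

```text
time_s: 5.83
ee_pos: [0.5254, 0.2634, 0.1262]
eef_rot: [2.618, 0.017, 1.694]
force: [-0.0, -0.0, -0.4]
grip_width: 0.0471
```

Run:
```python
from plan import *
R,p,o=cur(); print(o["ee_pos"],o["force"],o["time_s"],o["grip_width"])
screw(R,p,RT,oN+[0,.001,-.001]+RN[:,2]*.056,1)
s=ctrl.camera("scene")
f=lambda a:cv2.resize(a,(600,600),interpolation=cv2.INTER_CUBIC)
cv2.imwrite("pics/ap3.png",f(s[140:220,310:390]))
```

```text
[0.5254 0.2634 0.1262] [-0.0292 -0.019  -0.4212] 5.8333 0.04707712476939949
n 1 shift [-0.032  -0.0725  0.1709] turn [-0.0027  0.0168 -0.0525] mm/row 3.767411414793523
```

View pics/ap3.png

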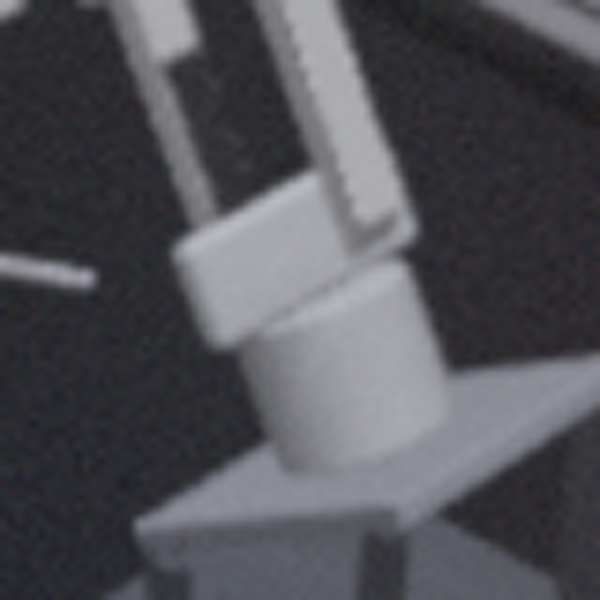

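carry_out(deltas=[{"x": 0, "y": -0.07, "z": 0.12, "wx": 0, "wy": 0, "wz": 0, "jaw": 50}, {"x": 0, "y": 0, "z": 0, "wx": 0, "wy": 0, "wz": 0, "jaw": 0}, {"x": 0, "y": 0, "z": 0, "wx": 0, "wy": 0, "wz": 0, "jaw": 0}, {"x": 0, "y": 0, "z": 0, "wx": 0, "wy": 0, "wz": 0, "jaw": 0}, {"x": 0, "y": 0, "z": 0, "wx": 0, "wy": 0, "wz": 0, "jaw": 0}, {"x": 0, "y": 0, "z": 0, "wx": 0, "wy": 0, "wz": 0, "jaw": 0}, {"x": 0, "y": 0, "z": 0, "wx": 0, "wy": 0, "wz": 0, "jaw": 0}, {"x": 0, "y": 0, "z": 0, "wx": 0, "wy": 0, "wz": 0, "jaw": 0}], squeeze=30)

```text
time_s: 6.55
ee_pos: [0.525, 0.2639, 0.1241]
eef_rot: [2.618, 0.017, 1.695]
force: [-3.0, -1.2, 2.2]
grip_width: 0.012
```

carry_out(deltas=[{"x": 0, "y": 0, "z": -0.3, "wx": 0, "wy": 0, "wz": 0, "jaw": 0}, {"x": 0, "y": 0, "z": -0.6, "wx": 0, "wy": 0, "wz": 0, "jaw": 0}, {"x": 0, "y": 0, "z": -0.8, "wx": 0, "wy": 0, "wz": 0, "jaw": 0}, {"x": 0, "y": 0, "z": -0.8, "wx": 0, "wy": 0, "wz": 0, "jaw": 0}, {"x": 0, "y": 0, "z": -0.8, "wx": 0, "wy": 0, "wz": 0, "jaw": 0}, {"x": 0, "y": 0, "z": -0.8, "wx": 0, "wy": 0, "wz": 0, "jaw": 0}, {"x": 0, "y": 0, "z": -0.3, "wx": 0, "wy": 0, "wz": 0, "jaw": 0}, {"x": 0, "y": 0, "z": 0, "wx": 0, "wy": 0, "wz": 0, "jaw": 0}])

```text
time_s: 7.22
ee_pos: [0.481, 0.2599, 0.2014]
eef_rot: [2.616, 0.016, 1.695]
force: [1.1, 0.7, -4.1]
grip_width: 0.0116
```

Run:
```python
from plan import *
R,p,o=cur(); print(o["ee_pos"],o["force"],o["time_s"],o["grip_width"])
s=ctrl.camera("scene");t=ctrl.camera("top")
cv2.imwrite("pics/lift.png",np.hstack([cv2.resize(s[100:240,280:420],(400,400),interpolation=cv2.INTER_CUBIC),cv2.resize(t[220:340,190:310],(400,400),interpolation=cv2.INTER_CUBIC)]))
# target above seat: yaw for q6=+0.15
az=np.arctan2(-.2695,.541); print(az)
```

```text
[0.481  0.2599 0.2014] [ 1.0703  0.7122 -4.077 ] 7.2167 0.011642863467404705
-0.4621677728631395
```

View pics/lift.png

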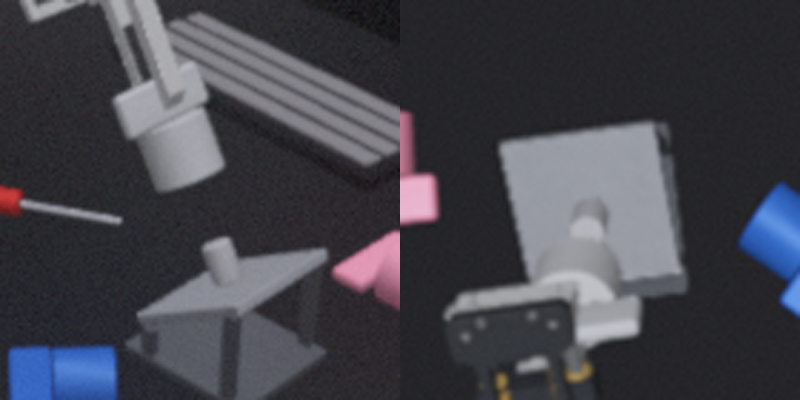

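Run:
```python
from plan import *
R,p,o=cur()
R1=Ro.from_euler("xyz",[np.pi,0,1.01]).as_matrix()
# nut axis in hand: assume aligned
p1=np.array([.541,-.2695,.245])
for n in (28,32):
    d,w=screw(R,p,R1,p1,n); print(path(R,p,d,w,n)[::4])
```

```text
n 28 shift [-0.9166  0.3229 -0.0156] turn [ 0.227  -0.0729  0.3005] mm/row 19.43799349030359
[[ 0.4812  0.2596  0.1996]
 [ 0.5096  0.1886  0.2136]
 [ 0.532   0.115   0.2243]
 [ 0.5479  0.0393  0.2321]
 [ 0.557  -0.0377  0.2376]
 [ 0.5589 -0.1153  0.2412]
 [ 0.5536 -0.1928  0.2435]
 [ 0.541  -0.2695  0.245 ]]
n 32 shift [-0.8016  0.2837 -0.0137] turn [ 0.1987 -0.0638  0.263 ] mm/row 17.008337911786374
[[ 0.4812  0.2596  0.1996]
 [ 0.5064  0.1977  0.212 ]
 [ 0.527   0.1336  0.2219]
 [ 0.5427  0.0679  0.2295]
 [ 0.5533  0.0009  0.2351]
 [ 0.5585 -0.0668  0.2392]
 [ 0.5583 -0.1347  0.2419]
 [ 0.5524 -0.2025  0.2437]
 [ 0.541  -0.2695  0.245 ]]
```

carry_out(deltas=[{"x": -0.5, "y": 0.15, "z": -0.1, "wx": 0.23, "wy": -0.07, "wz": 0.3, "jaw": 0}, {"x": -0.92, "y": 0.32, "z": -0.02, "wx": 0.23, "wy": -0.07, "wz": 0.3, "jaw": 0}, {"x": -0.92, "y": 0.32, "z": -0.02, "wx": 0.23, "wy": -0.07, "wz": 0.3, "jaw": 0}, {"x": -0.92, "y": 0.32, "z": -0.02, "wx": 0.23, "wy": -0.07, "wz": 0.3, "jaw": 0}, {"x": -0.92, "y": 0.32, "z": -0.02, "wx": 0.23, "wy": -0.07, "wz": 0.3, "jaw": 0}, {"x": -0.92, "y": 0.32, "z": -0.02, "wx": 0.23, "wy": -0.07, "wz": 0.3, "jaw": 0}, {"x": -0.92, "y": 0.32, "z": -0.02, "wx": 0.23, "wy": -0.07, "wz": 0.3, "jaw": 0}, {"x": -0.92, "y": 0.32, "z": -0.02, "wx": 0.23, "wy": -0.07, "wz": 0.3, "jaw": 0}, {"x": -0.92, "y": 0.32, "z": -0.02, "wx": 0.23, "wy": -0.07, "wz": 0.3, "jaw": 0}, {"x": -0.92, "y": 0.32, "z": -0.02, "wx": 0.23, "wy": -0.07, "wz": 0.3, "jaw": 0}, {"x": -0.92, "y": 0.32, "z": -0.02, "wx": 0.23, "wy": -0.07, "wz": 0.3, "jaw": 0}, {"x": -0.92, "y": 0.32, "z": -0.02, "wx": 0.23, "wy": -0.07, "wz": 0.3, "jaw": 0}])

```text
time_s: 8.32
ee_pos: [0.5425, 0.0452, 0.2314]
eef_rot: [2.846, -0.037, 1.403]
force: [0.6, -0.5, -4.4]
grip_width: 0.0118
```

carry_out(deltas=[{"x": -0.92, "y": 0.32, "z": -0.02, "wx": 0.23, "wy": -0.07, "wz": 0.3, "jaw": 0}, {"x": -0.92, "y": 0.32, "z": -0.02, "wx": 0.23, "wy": -0.07, "wz": 0.3, "jaw": 0}, {"x": -0.92, "y": 0.32, "z": -0.02, "wx": 0.23, "wy": -0.07, "wz": 0.3, "jaw": 0}, {"x": -0.92, "y": 0.32, "z": -0.02, "wx": 0.23, "wy": -0.07, "wz": 0.3, "jaw": 0}, {"x": -0.92, "y": 0.32, "z": -0.02, "wx": 0.23, "wy": -0.07, "wz": 0.3, "jaw": 0}, {"x": -0.92, "y": 0.32, "z": -0.02, "wx": 0.23, "wy": -0.07, "wz": 0.3, "jaw": 0}, {"x": -0.92, "y": 0.32, "z": -0.02, "wx": 0.23, "wy": -0.07, "wz": 0.3, "jaw": 0}, {"x": -0.92, "y": 0.32, "z": -0.02, "wx": 0.23, "wy": -0.07, "wz": 0.3, "jaw": 0}, {"x": -0.92, "y": 0.32, "z": -0.02, "wx": 0.23, "wy": -0.07, "wz": 0.3, "jaw": 0}, {"x": 0, "y": 0, "z": 0, "wx": 0, "wy": 0, "wz": 0, "jaw": 0}])

```text
time_s: 9.15
ee_pos: [0.5523, -0.1312, 0.2408]
eef_rot: [3.019, -0.032, 1.179]
force: [-0.0, 0.0, -4.8]
grip_width: 0.012
```

Run:
```python
from plan import *
R,p,o=cur(); print(o["ee_pos"],o["eef_rot"],o["qpos"],o["time_s"],o["force"],o["grip_width"])
R1=Ro.from_euler("xyz",[np.pi,0,1.01]).as_matrix()
p1=np.array([.541,-.2695,.240])
for n in (7,8):
    d,w=screw(R,p,R1,p1,n)
```

```text
[ 0.5523 -0.1312  0.2408] [ 3.0195 -0.0319  1.1785] [-0.3079  0.2395  1.5197  0.0223  1.2581  0.0808] 9.15 [-0.0415  0.0145 -4.8299] 0.011950431455804263
n 7 shift [-0.9202  0.3711  0.0134] turn [ 0.2128 -0.0751  0.2971] mm/row 19.845074112750982
n 8 shift [-0.8047  0.3259  0.0117] turn [ 0.1862 -0.0657  0.2599] mm/row 17.36453768302011
```

carry_out(deltas=[{"x": -0.8, "y": 0.33, "z": 0.01, "wx": 0.19, "wy": -0.065, "wz": 0.26, "jaw": 0}, {"x": -0.8, "y": 0.33, "z": 0.01, "wx": 0.19, "wy": -0.065, "wz": 0.26, "jaw": 0}, {"x": -0.8, "y": 0.33, "z": 0.01, "wx": 0.19, "wy": -0.065, "wz": 0.26, "jaw": 0}, {"x": -0.8, "y": 0.33, "z": 0.01, "wx": 0.19, "wy": -0.065, "wz": 0.26, "jaw": 0}, {"x": -0.8, "y": 0.33, "z": 0.01, "wx": 0.19, "wy": -0.065, "wz": 0.26, "jaw": 0}, {"x": -0.8, "y": 0.33, "z": 0.01, "wx": 0.19, "wy": -0.065, "wz": 0.26, "jaw": 0}, {"x": -0.8, "y": 0.33, "z": 0.01, "wx": 0.19, "wy": -0.065, "wz": 0.26, "jaw": 0}, {"x": -0.6, "y": 0.25, "z": 0.01, "wx": 0.14, "wy": -0.05, "wz": 0.2, "jaw": 0}, {"x": 0, "y": 0, "z": 0, "wx": 0, "wy": 0, "wz": 0, "jaw": 0}, {"x": 0, "y": 0, "z": 0, "wx": 0, "wy": 0, "wz": 0, "jaw": 0}])

```text
time_s: 9.98
ee_pos: [0.5431, -0.2619, 0.2408]
eef_rot: [3.139, -0.003, 1.019]
force: [-0.0, 0.1, -3.1]
grip_width: 0.0119
```

Run:
```python
from plan import *
R,p,o=cur(); print(o["ee_pos"],o["eef_rot"],o["qpos"],o["time_s"],o["force"])
s=ctrl.camera("scene");t=ctrl.camera("top")
cv2.imwrite("pics/s_h.png",s);cv2.imwrite("pics/t_h.png",t)
cv2.imwrite("pics/hov.png",np.hstack([cv2.resize(s[190:330,70:210],(400,400),interpolation=cv2.INTER_CUBIC),cv2.resize(t[220:340,410:530],(400,400),interpolation=cv2.INTER_CUBIC)]))
R1=Ro.from_euler("xyz",[np.pi,0,1.01]).as_matrix()
screw(R,p,R1,np.array([.541,-.2695,.240]),1)
```

```text
[ 0.5431 -0.2619  0.2408] [ 3.1387 -0.0032  1.0186] [-0.5115  0.3949  1.3122  0.0031  1.4314  0.0404] 9.9833 [-0.003   0.1174 -3.1229]
n 1 shift [-0.3786  0.1082  0.0369] turn [ 0.0361 -0.0403  0.1068] mm/row 7.9099759845689
```

View pics/hov.png

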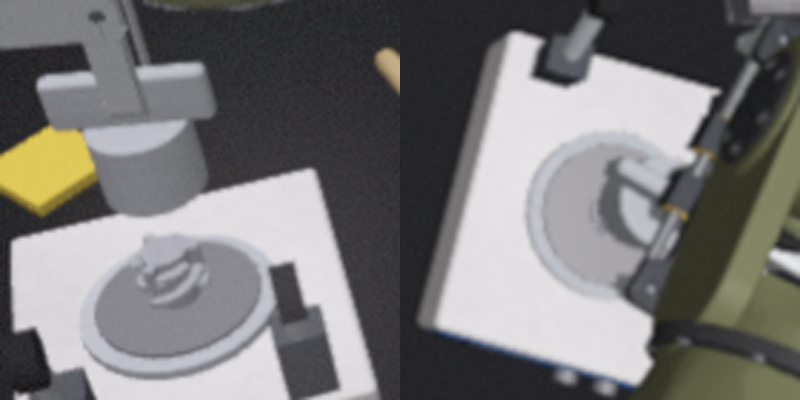

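Run:
```python
from plan import *
s=cv2.imread("pics/s_h.png");t=cv2.imread("pics/t_h.png")
cv2.imwrite("pics/hs.png",cv2.resize(s[205:275,75:155],None,fx=9,fy=9,interpolation=cv2.INTER_CUBIC))
cv2.imwrite("pics/ht.png",cv2.resize(t[250:320,445:515],None,fx=8,fy=8,interpolation=cv2.INTER_CUBIC))
```

```text
(no output)
```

View pics/hs.png

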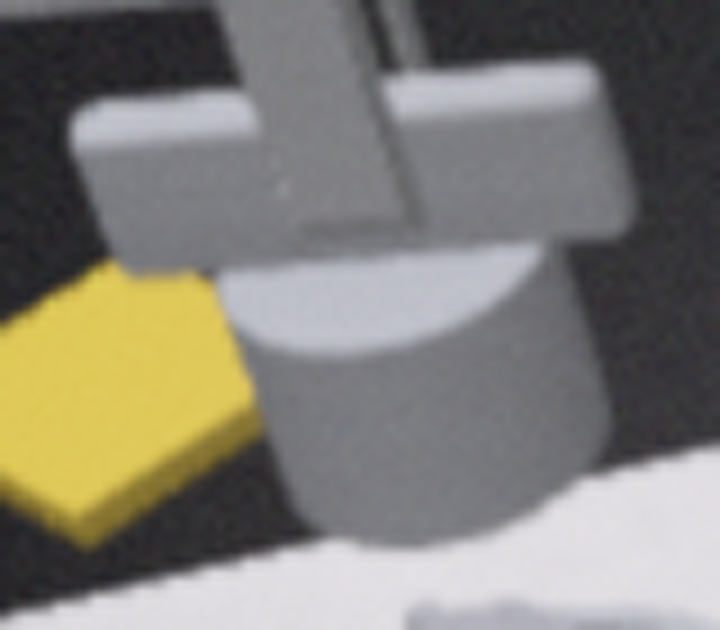

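View pics/ht.png

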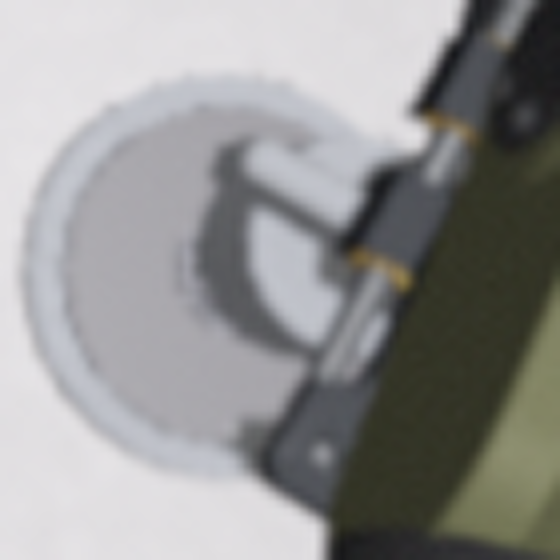

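```bash
cat > hfit.py <<'E'
from plan import *
def fit(ptsS,exS,Rt,pt,bias):
    # params: dx along tool x, h (TCP above rim), tilt about tool y
    M=np.array([m for m,_ in ptsS])/1e3;U=np.array([u for _,u in ptsS])
    a=np.linspace(0,2*np.pi,361);circ=lambda z:np.c_[.029*np.cos(a),.029*np.sin(a),0*a+z]
    def mod(p):
        # nut axes in tool: nuty=tool x, nutx=tool y, nutz=-tool z
        Rn=np.c_[Rt[:,1],Rt[:,0],-Rt[:,2]]@Ro.from_rotvec([p[2],0,0]).as_matrix()
        # point at TCP level on nut axis -> rim
        o=pt+Rt[:,0]*p[0]-Rn[:,2]*p[1]
        return Rn,o
    def f(p):
        Rn,o=mod(p); b=np.array(p[3:5])
        r=[(proj("scene",M@Rn.T+o)+b-U).ravel()]
        for z,ax,val in exS:
            r.append([(proj("scene",circ(z)@Rn.T+o)+b)[:,ax].max()-val])
        r.append(b/bias)
        return np.concatenate(r)
    r=least_squares(f,[0,.057,0,0,0],loss="soft_l1")
    return r.x,f(r.x),mod(r.x)
E
python3 - <<'E'
from hfit import *
R,p,o=cur()
S=lambda u,v:np.array([u,v])/9+[75-.44,205-.44]
pts=[((6,-45,82),S(78,150)),((6,-45,48),S(128,278)),((6,45,48),S(634,238)),((6,45,82),S(602,103)),((-6,-45,82),S(68,104)),((-6,45,82),S(597,58))]
ex=[(0,1,S(0,547)[1]),(.048,1,S(0,355)[1]),(0,0,S(611,0)[0])]
for b in (.01,1.):
    x,res,(Rn,on)=fit(pts,ex,R,p,b)
    print(x,res[:12].reshape(-1,2),res[12:],"\nrim",on,"axis",Rn[:,2])
# also stud seen bias: scene disc at (.542,-.2704), top (.5402,-.2685)
print("bias px scene if true=mean", proj("scene",[.542,-.2704,.097])-proj("scene",[.541,-.2695,.097]))
E
```

```text
[-0.0017  0.0587  0.0039 -0.     -0.    ] [[-1.9125 -1.0039]
 [-0.9828  1.9544]
 [ 0.5788  1.1663]
 [-0.7549 -0.9804]
 [ 0.975  -0.4001]
 [ 0.8678 -0.3817]] [ 1.4944 -0.1048  0.4595 -0.0008 -0.0024] 
rim [ 0.5428 -0.2622  0.1828] axis [-0.007  -0.0042  1.    ]
[-0.0016  0.0591  0.0039 -0.0818 -0.2447] [[-1.8925 -0.9978]
 [-0.9673  1.9475]
 [ 0.5718  1.158 ]
 [-0.7587 -0.9758]
 [ 0.9931 -0.3952]
 [ 0.8627 -0.3784]] [ 1.4717 -0.1104  0.451  -0.0818 -0.2447] 
rim [ 0.5428 -0.2622  0.1823] axis [-0.007  -0.0042  1.    ]
bias px scene if true=mean [[-0.2548  0.5409]]
```

Run:
```python
from plan import *
R,p,o=cur(); print(p,o["eef_rot"])
R1=Ro.from_euler("xyz",[np.pi,0,1.01]).as_matrix()
screw(R,p,R1,p+[-.0013,-.0078,-.031],3)
```

```text
[ 0.5433 -0.2611  0.2414] [ 3.1378 -0.0034  1.0199]
n 3 shift [-0.1231  0.0487  0.5165] turn [ 0.0156 -0.0141  0.0411] mm/row 10.664239176224916
```

carry_out(deltas=[{"x": -0.12, "y": 0.05, "z": 0.5, "wx": 0.015, "wy": -0.015, "wz": 0.04, "jaw": 0}, {"x": -0.12, "y": 0.05, "z": 0.5, "wx": 0.015, "wy": -0.015, "wz": 0.04, "jaw": 0}, {"x": -0.12, "y": 0.05, "z": 0.5, "wx": 0.015, "wy": -0.015, "wz": 0.04, "jaw": 0}, {"x": 0, "y": 0, "z": 0, "wx": 0, "wy": 0, "wz": 0, "jaw": 0}, {"x": 0, "y": 0, "z": 0, "wx": 0, "wy": 0, "wz": 0, "jaw": 0}])

```text
time_s: 10.5
ee_pos: [0.5417, -0.2693, 0.2108]
eef_rot: [-3.14, 0.0, 1.009]
force: [-0.3, 0.5, -3.6]
grip_width: 0.0117
```

Run:
```python
from plan import *
s=ctrl.camera("scene");t=ctrl.camera("top")
R,p,o=cur(); print(p,o["eef_rot"],o["force"])
cv2.imwrite("pics/s_h2.png",s);cv2.imwrite("pics/t_h2.png",t)
a=cv2.resize(s[205:325,75:195],(600,600),interpolation=cv2.INTER_CUBIC)
a=s[205:325,75:195];a=cv2.resize(a,(600,600),interpolation=cv2.INTER_CUBIC)
# overlay expected rim circle if rim centred over stud in scene-cam coords at this height
def dr(ctr,r,z,col):
    th=np.linspace(0,6.28,80);uv=(proj("scene",np.c_[ctr[0]+r*np.cos(th),ctr[1]+r*np.sin(th),0*th+z])-[75,205]+.4)*5
    cv2.polylines(a,[uv.round().astype(int)],True,col,1)
z=p[2]-.0587
dr((.542,-.2704),.029,z,(0,0,255));dr((.542,-.2704),.029,z+.048,(0,0,255));dr((.542,-.2704),.05,.097,(0,255,0));dr((.542,-.2704),.014,.136,(255,0,0))
cv2.imwrite("pics/h2.png",a)
```

```text
[ 0.5421 -0.2694  0.212 ] [3.1409 0.0003 1.0095] [ 0.2463 -0.9234 -3.7627]
```

View pics/h2.png

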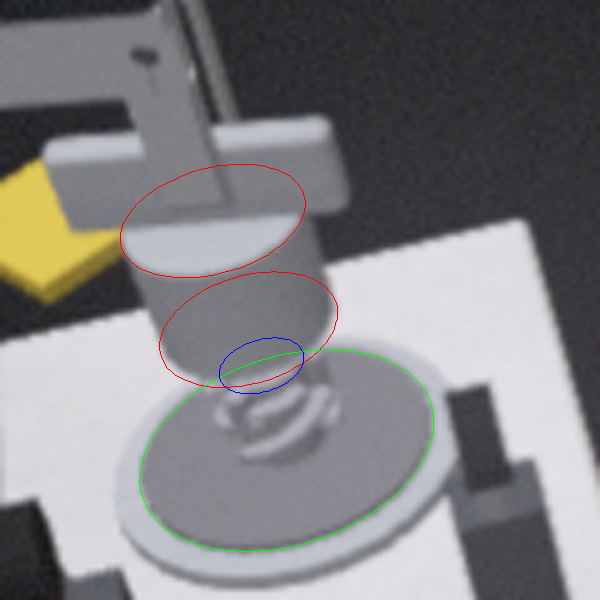

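carry_out(deltas=[{"x": 0, "y": 0, "z": 0.4, "wx": 0, "wy": 0, "wz": 0, "jaw": 0}, {"x": 0, "y": 0, "z": 0.4, "wx": 0, "wy": 0, "wz": 0, "jaw": 0}, {"x": 0, "y": 0, "z": 0.4, "wx": 0, "wy": 0, "wz": 0, "jaw": 0}, {"x": 0, "y": 0, "z": 0, "wx": 0, "wy": 0, "wz": 0, "jaw": 0}, {"x": 0, "y": 0, "z": 0, "wx": 0, "wy": 0, "wz": 0, "jaw": 0}])

```text
time_s: 11.02
ee_pos: [0.5417, -0.2693, 0.187]
eef_rot: [-3.141, 0.0, 1.009]
force: [-0.7, 0.4, -3.4]
grip_width: 0.012
```

carry_out(deltas=[{"x": 0, "y": 0, "z": 0.1, "wx": 0, "wy": 0, "wz": 0, "jaw": 0}, {"x": 0, "y": 0, "z": 0, "wx": 0, "wy": 0, "wz": 0, "jaw": 0}])

```text
time_s: 11.18
ee_pos: [0.542, -0.2695, 0.1857]
eef_rot: [3.141, 0.0, 1.009]
force: [0.2, 0.2, -3.3]
grip_width: 0.0116
```

carry_out(deltas=[{"x": 0, "y": 0, "z": 0.1, "wx": 0, "wy": 0, "wz": 0, "jaw": 0}, {"x": 0, "y": 0, "z": 0, "wx": 0, "wy": 0, "wz": 0, "jaw": 0}])

```text
time_s: 11.35
ee_pos: [0.542, -0.2695, 0.1836]
eef_rot: [3.141, 0.0, 1.009]
force: [-0.4, -1.1, -4.2]
grip_width: 0.0119
```

carry_out(deltas=[{"x": 0, "y": 0, "z": 0.1, "wx": 0, "wy": 0, "wz": 0, "jaw": 0}, {"x": 0, "y": 0, "z": 0, "wx": 0, "wy": 0, "wz": 0, "jaw": 0}])

```text
time_s: 11.52
ee_pos: [0.5419, -0.2694, 0.1815]
eef_rot: [3.142, 0.0, 1.009]
force: [0.5, 0.6, -4.1]
grip_width: 0.0118
```

carry_out(deltas=[{"x": 0, "y": 0, "z": 0.1, "wx": 0, "wy": 0, "wz": 0, "jaw": 0}, {"x": 0, "y": 0, "z": 0, "wx": 0, "wy": 0, "wz": 0, "jaw": 0}])

```text
time_s: 11.68
ee_pos: [0.5419, -0.2694, 0.1794]
eef_rot: [-3.141, 0.0, 1.009]
force: [0.0, 0.3, -4.0]
grip_width: 0.0121
```

carry_out(deltas=[{"x": 0, "y": 0, "z": 0.1, "wx": 0, "wy": 0, "wz": 0, "jaw": 0}, {"x": 0, "y": 0, "z": 0, "wx": 0, "wy": 0, "wz": 0, "jaw": 0}])

```text
time_s: 11.85
ee_pos: [0.5418, -0.2694, 0.1774]
eef_rot: [-3.141, 0.0, 1.009]
force: [-0.0, 0.3, -4.8]
grip_width: 0.0116
```

carry_out(deltas=[{"x": 0, "y": 0, "z": 0.07, "wx": 0, "wy": 0, "wz": 0, "jaw": 0}, {"x": 0, "y": 0, "z": 0, "wx": 0, "wy": 0, "wz": 0, "jaw": 0}])

```text
time_s: 12.02
ee_pos: [0.5418, -0.2694, 0.176]
eef_rot: [-3.141, 0.0, 1.009]
force: [-1.5, 0.0, -4.2]
grip_width: 0.0114
```

carry_out(deltas=[{"x": 0, "y": 0, "z": 0.07, "wx": 0, "wy": 0, "wz": 0, "jaw": 0}, {"x": 0, "y": 0, "z": 0, "wx": 0, "wy": 0, "wz": 0, "jaw": 0}])

```text
time_s: 12.18
ee_pos: [0.5418, -0.2694, 0.1746]
eef_rot: [-3.141, 0.0, 1.009]
force: [-1.2, 0.9, -5.2]
grip_width: 0.0119
```

carry_out(deltas=[{"x": 0, "y": 0, "z": 0.05, "wx": 0, "wy": 0, "wz": 0, "jaw": 0}, {"x": 0, "y": 0, "z": 0, "wx": 0, "wy": 0, "wz": 0, "jaw": 0}])

```text
time_s: 12.35
ee_pos: [0.5419, -0.2694, 0.1738]
eef_rot: [-3.141, 0.0, 1.009]
force: [-1.4, 1.4, -4.8]
grip_width: 0.0118
```

carry_out(deltas=[{"x": 0, "y": 0, "z": 0, "wx": 0, "wy": 0, "wz": 0, "jaw": 15}, {"x": 0, "y": 0, "z": 0, "wx": 0, "wy": 0, "wz": 0, "jaw": 18}, {"x": 0, "y": 0, "z": 0, "wx": 0, "wy": 0, "wz": 0, "jaw": 18}, {"x": 0, "y": 0, "z": 0, "wx": 0, "wy": 0, "wz": 0, "jaw": 18}])

```text
time_s: 12.68
ee_pos: [0.5422, -0.2696, 0.1745]
eef_rot: [3.14, 0.0, 1.009]
force: [1.2, 1.2, 0.4]
grip_width: 0.0168
```

```bash
cat > look.py <<'E'
from plan import *
import sys
s=ctrl.camera("scene")
R,p,o=cur(); print(p,o["eef_rot"],o["force"],o["moment"],o["grip_width"],o["qpos"][5],o["time_s"])
cv2.imwrite(f"pics/{sys.argv[1]}_raw.png",s)
a=cv2.resize(s[205:325,75:195],(720,720),interpolation=cv2.INTER_CUBIC)
def dr(ctr,r,z,col):
    th=np.linspace(0,6.28,80);uv=(proj("scene",np.c_[ctr[0]+r*np.cos(th),ctr[1]+r*np.sin(th),0*th+z])-[75,205]+.4)*6
    cv2.polylines(a,[uv.round().astype(int)],True,col,1)
# cap top ring at rim heights 0 (green), 9.5 (yellow), 20 (red)
for h,col in ((0,(0,255,0)),(.0095,(0,255,255)),(.020,(0,0,255))): dr((.542,-.2704),.029,.097+.048+h,col)
cv2.imwrite(f"pics/{sys.argv[1]}.png",a[:600])
E
python3 look.py rel1
```

```text
[ 0.5422 -0.2696  0.1743] [3.1405 0.0004 1.0094] [-0.039   0.084  -0.1625] [-0.0399 -0.0494 -0.001 ] 0.01692271870176747 0.03979257094913335 12.7333
```

View pics/rel1.png

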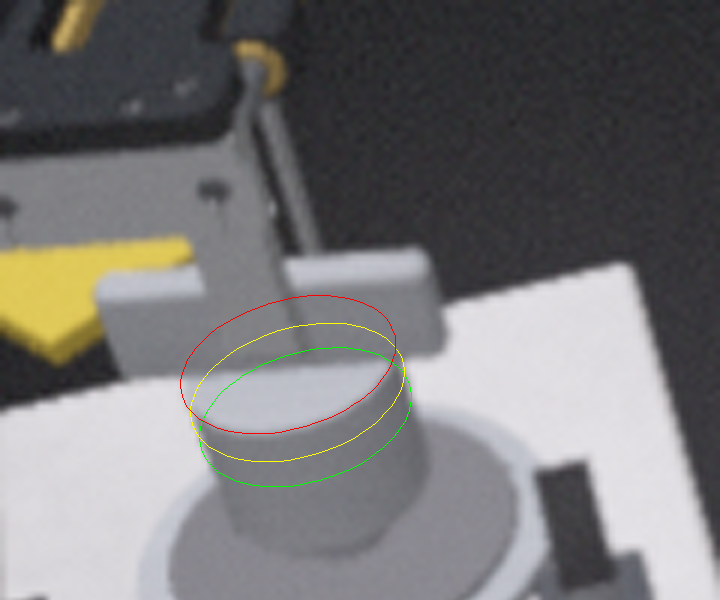

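carry_out(deltas=[{"x": 0, "y": 0, "z": 0, "wx": 0, "wy": 0, "wz": -0.5, "jaw": 18.5}, {"x": 0, "y": 0, "z": 0, "wx": 0, "wy": 0, "wz": -0.6, "jaw": 18.5}, {"x": 0, "y": 0, "z": 0, "wx": 0, "wy": 0, "wz": -0.6, "jaw": 18.5}, {"x": 0, "y": 0, "z": 0, "wx": 0, "wy": 0, "wz": -0.6, "jaw": 18.5}, {"x": 0, "y": 0, "z": 0, "wx": 0, "wy": 0, "wz": -0.6, "jaw": 18.5}, {"x": 0, "y": 0, "z": 0, "wx": 0, "wy": 0, "wz": -0.6, "jaw": 18.5}, {"x": 0, "y": 0, "z": 0, "wx": 0, "wy": 0, "wz": -0.6, "jaw": 18.5}, {"x": 0, "y": 0, "z": 0, "wx": 0, "wy": 0, "wz": -0.6, "jaw": 18.5}, {"x": 0, "y": 0, "z": 0, "wx": 0, "wy": 0, "wz": -0.6, "jaw": 18.5}])

```text
time_s: 13.48
ee_pos: [0.5422, -0.2695, 0.1743]
eef_rot: [3.141, 0.001, 1.436]
force: [0.3, 1.1, 1.8]
grip_width: 0.0174
```

```bash
python3 look.py rel2
```

```text
[ 0.5421 -0.2695  0.1743] [3.1408 0.0008 1.4393] [0.6199 0.0491 0.2292] [-0.0681 -0.081  -0.0523] 0.017140208743432177 -0.3900478311840588 13.5333
```

View pics/rel2.png

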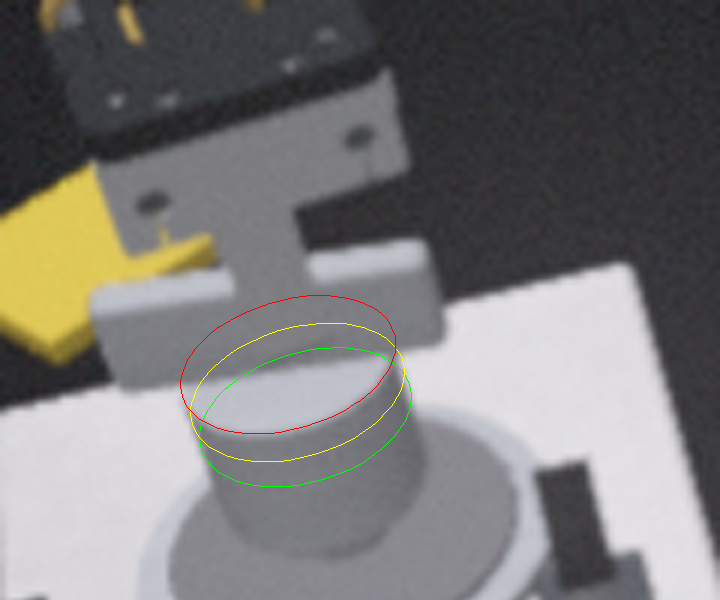

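carry_out(deltas=[{"x": 0, "y": 0, "z": 0, "wx": 0, "wy": 0, "wz": -0.6, "jaw": 18.5}, {"x": 0, "y": 0, "z": 0, "wx": 0, "wy": 0, "wz": -0.6, "jaw": 18.5}, {"x": 0, "y": 0, "z": 0, "wx": 0, "wy": 0, "wz": -0.6, "jaw": 18.5}, {"x": 0, "y": 0, "z": 0, "wx": 0, "wy": 0, "wz": -0.6, "jaw": 18.5}, {"x": 0, "y": 0, "z": 0, "wx": 0, "wy": 0, "wz": -0.6, "jaw": 18.5}, {"x": 0, "y": 0, "z": 0, "wx": 0, "wy": 0, "wz": -0.6, "jaw": 18.5}, {"x": 0, "y": 0, "z": 0, "wx": 0, "wy": 0, "wz": -0.6, "jaw": 18.5}, {"x": 0, "y": 0, "z": 0, "wx": 0, "wy": 0, "wz": -0.6, "jaw": 18.5}])

```text
time_s: 14.2
ee_pos: [0.5422, -0.2695, 0.1745]
eef_rot: [3.141, 0.001, 1.819]
force: [-1.3, 1.4, 2.8]
grip_width: 0.0178
```

```bash
python3 look.py rel3
```

```text
[ 0.5422 -0.2695  0.1744] [3.1411 0.0011 1.8221] [-0.0023  0.0024  0.5333] [0.0227 0.0076 0.0006] 0.017253340907559492 -0.7728665177173414 14.25
```

View pics/rel3.png

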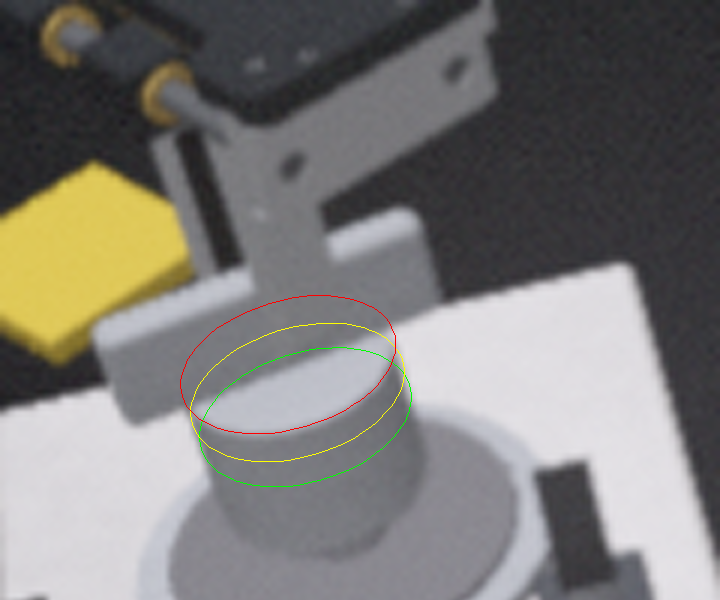

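Still on top; the nut turns along with the fingers. I'll keep going.

carry_out(deltas=[{"x": 0, "y": 0, "z": 0, "wx": 0, "wy": 0, "wz": -0.6, "jaw": 18.5}, {"x": 0, "y": 0, "z": 0, "wx": 0, "wy": 0, "wz": -0.6, "jaw": 18.5}, {"x": 0, "y": 0, "z": 0, "wx": 0, "wy": 0, "wz": -0.6, "jaw": 18.5}, {"x": 0, "y": 0, "z": 0, "wx": 0, "wy": 0, "wz": -0.6, "jaw": 18.5}, {"x": 0, "y": 0, "z": 0, "wx": 0, "wy": 0, "wz": -0.6, "jaw": 18.5}, {"x": 0, "y": 0, "z": 0, "wx": 0, "wy": 0, "wz": -0.6, "jaw": 18.5}, {"x": 0, "y": 0, "z": 0, "wx": 0, "wy": 0, "wz": -0.6, "jaw": 18.5}, {"x": 0, "y": 0, "z": 0, "wx": 0, "wy": 0, "wz": -0.6, "jaw": 18.5}])

```text
time_s: 14.92
ee_pos: [0.5421, -0.2695, 0.1743]
eef_rot: [-3.141, 0.001, 2.202]
force: [-0.9, -0.2, -0.9]
grip_width: 0.0174
```

```bash
python3 look.py rel4
```

```text
[ 0.5421 -0.2695  0.1742] [-3.1415  0.0008  2.2051] [-0.0714  0.5451 -0.0569] [ 0.0145 -0.0876  0.0214] 0.017673605097074073 -1.1559034501870518 14.9667
```

View pics/rel4.png

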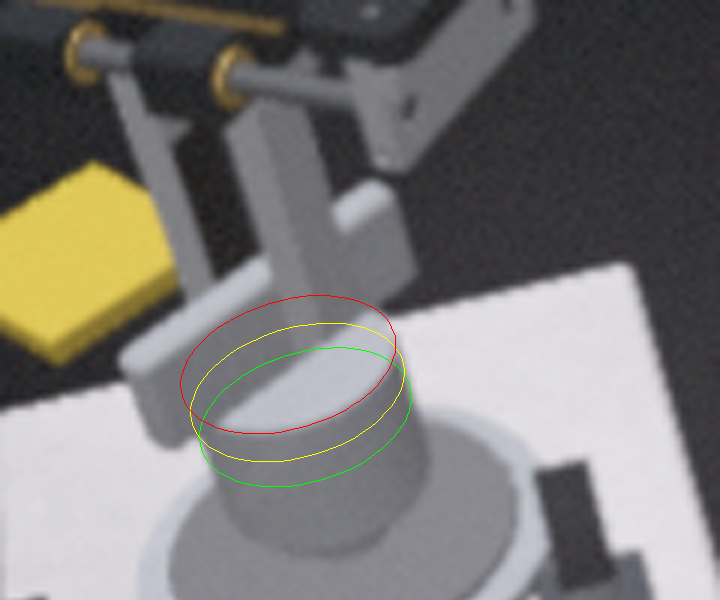

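carry_out(deltas=[{"x": 0, "y": 0, "z": 0, "wx": 0, "wy": 0, "wz": -0.6, "jaw": 18.5}, {"x": 0, "y": 0, "z": 0, "wx": 0, "wy": 0, "wz": -0.6, "jaw": 18.5}, {"x": 0, "y": 0, "z": 0, "wx": 0, "wy": 0, "wz": -0.6, "jaw": 18.5}, {"x": 0, "y": 0, "z": 0, "wx": 0, "wy": 0, "wz": -0.6, "jaw": 18.5}, {"x": 0, "y": 0, "z": 0, "wx": 0, "wy": 0, "wz": -0.6, "jaw": 18.5}, {"x": 0, "y": 0, "z": 0, "wx": 0, "wy": 0, "wz": -0.6, "jaw": 18.5}, {"x": 0, "y": 0, "z": 0, "wx": 0, "wy": 0, "wz": -0.6, "jaw": 18.5}, {"x": 0, "y": 0, "z": 0, "wx": 0, "wy": 0, "wz": -0.6, "jaw": 18.5}])

```text
time_s: 15.63
ee_pos: [0.5422, -0.2696, 0.1745]
eef_rot: [-3.141, 0.001, 2.585]
force: [-0.9, 0.9, 4.6]
grip_width: 0.0176
```

```bash
python3 look.py rel5
```

```text
[ 0.5422 -0.2697  0.1746] [-3.1411  0.0015  2.5883] [ 0.0629 -1.0326  3.1655] [-0.0195 -0.066  -0.0467] 0.017174280851320882 -1.5391502858352715 15.6833
```

View pics/rel5.png

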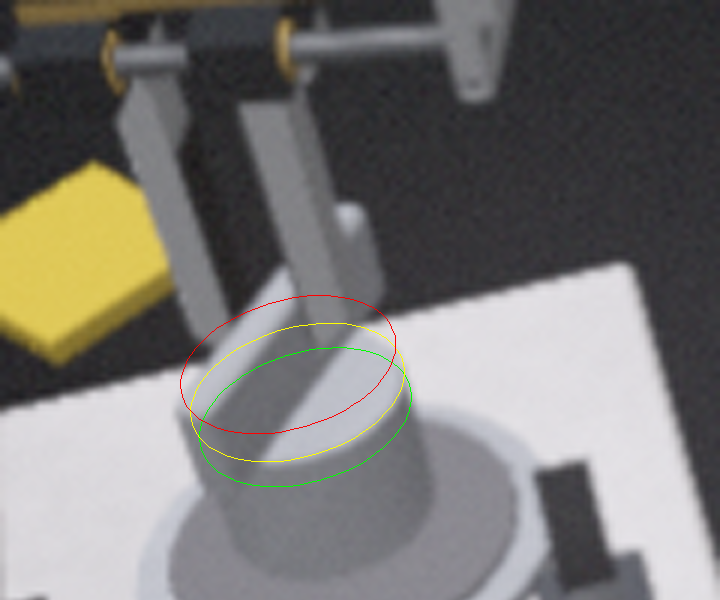

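carry_out(deltas=[{"x": 0, "y": 0, "z": 0, "wx": 0, "wy": 0, "wz": 0.3, "jaw": 18.5}, {"x": 0, "y": 0, "z": 0.1, "wx": 0, "wy": 0, "wz": 0.5, "jaw": 18.5}, {"x": 0, "y": 0, "z": 0.1, "wx": 0, "wy": 0, "wz": 0.5, "jaw": 18.5}, {"x": 0, "y": 0, "z": 0.1, "wx": 0, "wy": 0, "wz": 0.5, "jaw": 18.5}, {"x": 0, "y": 0, "z": 0, "wx": 0, "wy": 0, "wz": 0, "jaw": 18.5}])

```text
time_s: 16.1
ee_pos: [0.5418, -0.2694, 0.1675]
eef_rot: [-3.141, -0.0, 2.435]
force: [-1.2, -0.7, -0.3]
grip_width: 0.0173
```

```bash
python3 look.py rel6
```

```text
[ 0.5418 -0.2694  0.1676] [-3.1411 -0.0003  2.4386] [-0.1346  0.629  -0.4444] [-0.0234 -0.0664 -0.0487] 0.017448242693247976 -1.3894097568258128 16.15
```

View pics/rel6.png

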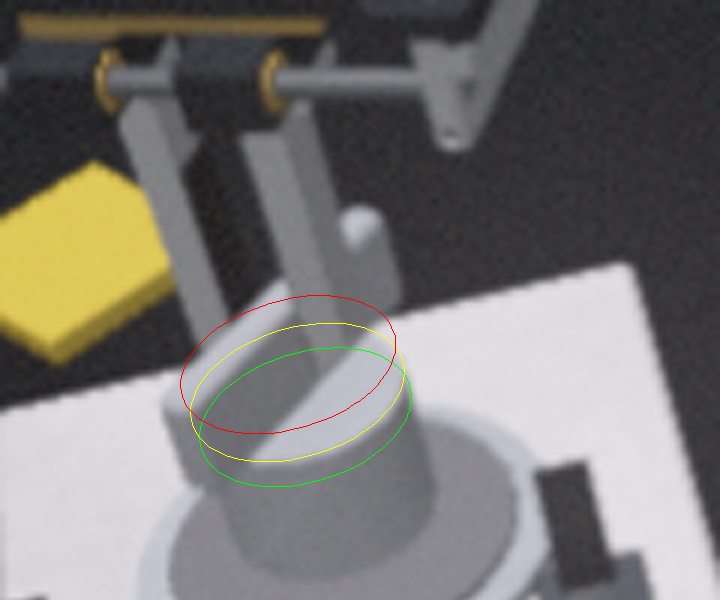

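carry_out(deltas=[{"x": 0, "y": 0, "z": 0.02, "wx": 0, "wy": 0, "wz": 0.6, "jaw": 18.5}, {"x": 0, "y": 0, "z": 0.02, "wx": 0, "wy": 0, "wz": 0.6, "jaw": 18.5}, {"x": 0, "y": 0, "z": 0.02, "wx": 0, "wy": 0, "wz": 0.6, "jaw": 18.5}, {"x": 0, "y": 0, "z": 0.02, "wx": 0, "wy": 0, "wz": 0.6, "jaw": 18.5}, {"x": 0, "y": 0, "z": 0.02, "wx": 0, "wy": 0, "wz": 0.6, "jaw": 18.5}, {"x": 0, "y": 0, "z": 0.02, "wx": 0, "wy": 0, "wz": 0.6, "jaw": 18.5}, {"x": 0, "y": 0, "z": 0.02, "wx": 0, "wy": 0, "wz": 0.6, "jaw": 18.5}, {"x": 0, "y": 0, "z": 0.02, "wx": 0, "wy": 0, "wz": 0.6, "jaw": 18.5}, {"x": 0, "y": 0, "z": 0.02, "wx": 0, "wy": 0, "wz": 0.6, "jaw": 18.5}, {"x": 0, "y": 0, "z": 0.02, "wx": 0, "wy": 0, "wz": 0.6, "jaw": 18.5}, {"x": 0, "y": 0, "z": 0.02, "wx": 0, "wy": 0, "wz": 0.6, "jaw": 18.5}, {"x": 0, "y": 0, "z": 0.02, "wx": 0, "wy": 0, "wz": 0.6, "jaw": 18.5}])

```text
time_s: 17.15
ee_pos: [0.542, -0.2694, 0.1631]
eef_rot: [-3.141, 0.0, 1.862]
force: [0.2, 0.6, 0.6]
grip_width: 0.017
```

carry_out(deltas=[{"x": 0, "y": 0, "z": 0.01, "wx": 0, "wy": 0, "wz": 0.6, "jaw": 18.5}, {"x": 0, "y": 0, "z": 0.01, "wx": 0, "wy": 0, "wz": 0.6, "jaw": 18.5}, {"x": 0, "y": 0, "z": 0.01, "wx": 0, "wy": 0, "wz": 0.6, "jaw": 18.5}, {"x": 0, "y": 0, "z": 0.01, "wx": 0, "wy": 0, "wz": 0.6, "jaw": 18.5}, {"x": 0, "y": 0, "z": 0.01, "wx": 0, "wy": 0, "wz": 0.6, "jaw": 18.5}, {"x": 0, "y": 0, "z": 0.01, "wx": 0, "wy": 0, "wz": 0.6, "jaw": 18.5}, {"x": 0, "y": 0, "z": 0.01, "wx": 0, "wy": 0, "wz": 0.6, "jaw": 18.5}, {"x": 0, "y": 0, "z": 0.01, "wx": 0, "wy": 0, "wz": 0.6, "jaw": 18.5}])

```text
time_s: 17.82
ee_pos: [0.5419, -0.2694, 0.1614]
eef_rot: [-3.141, 0.0, 1.478]
force: [0.2, -0.5, -1.1]
grip_width: 0.0175
```

```bash
python3 look.py rel7
```

```text
[ 0.5419 -0.2694  0.1613] [-3.1413  0.0003  1.4748] [-0.3411  0.2366 -1.1027] [-0.0494 -0.0862 -0.053 ] 0.01723108309655876 -0.42551037600022307 17.8667
```

View pics/rel7.png

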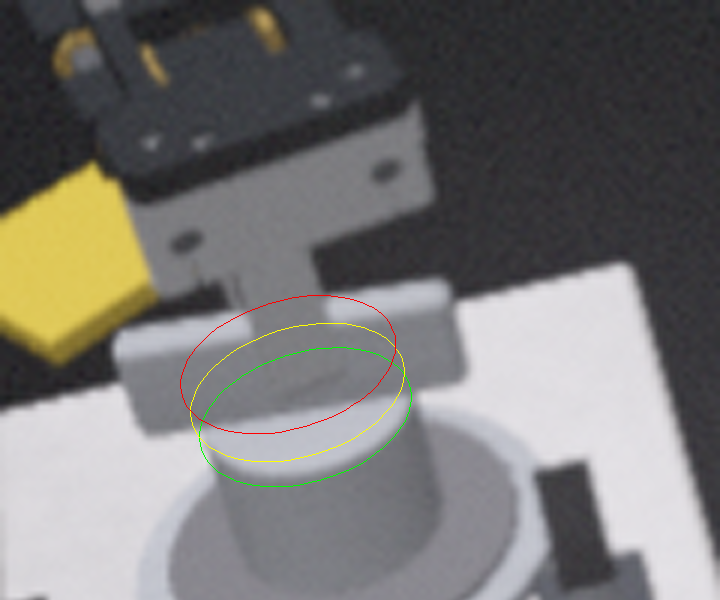

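carry_out(deltas=[{"x": 0, "y": 0, "z": 0.01, "wx": 0, "wy": 0, "wz": 0.6, "jaw": 18.5}, {"x": 0, "y": 0, "z": 0.01, "wx": 0, "wy": 0, "wz": 0.6, "jaw": 18.5}, {"x": 0, "y": 0, "z": 0.01, "wx": 0, "wy": 0, "wz": 0.6, "jaw": 18.5}, {"x": 0, "y": 0, "z": 0.01, "wx": 0, "wy": 0, "wz": 0.6, "jaw": 18.5}, {"x": 0, "y": 0, "z": 0.01, "wx": 0, "wy": 0, "wz": 0.6, "jaw": 18.5}, {"x": 0, "y": 0, "z": 0.01, "wx": 0, "wy": 0, "wz": 0.6, "jaw": 18.5}, {"x": 0, "y": 0, "z": 0.01, "wx": 0, "wy": 0, "wz": 0.6, "jaw": 18.5}, {"x": 0, "y": 0, "z": 0.01, "wx": 0, "wy": 0, "wz": 0.6, "jaw": 18.5}])

```text
time_s: 18.53
ee_pos: [0.542, -0.2694, 0.1599]
eef_rot: [-3.142, 0.0, 1.096]
force: [-0.5, -0.7, -0.2]
grip_width: 0.0172
```

```bash
python3 look.py rel8
```

```text
[ 0.5419 -0.2694  0.1598] [-3.1415  0.0005  1.0921] [-0.1661 -0.8126  0.5495] [-0.062   0.0743 -0.0931] 0.01746856235226641 -0.042850013150589235 18.5833
```

View pics/rel8.png

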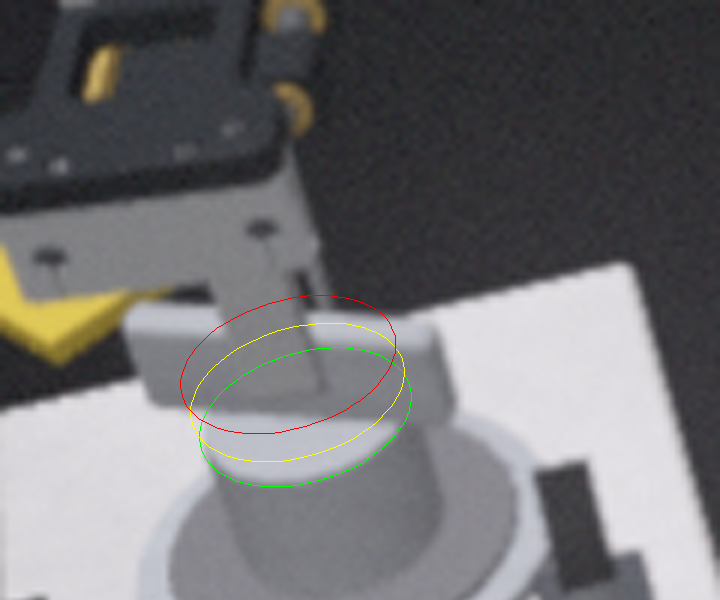

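carry_out(deltas=[{"x": 0, "y": 0, "z": 0.01, "wx": 0, "wy": 0, "wz": 0.5, "jaw": 18.5}, {"x": 0, "y": 0, "z": 0.01, "wx": 0, "wy": 0, "wz": 0.5, "jaw": 18.5}, {"x": 0, "y": 0, "z": 0.01, "wx": 0, "wy": 0, "wz": 0.5, "jaw": 18.5}, {"x": 0, "y": 0, "z": 0.01, "wx": 0, "wy": 0, "wz": 0.5, "jaw": 18.5}, {"x": 0, "y": 0, "z": 0.01, "wx": 0, "wy": 0, "wz": 0.5, "jaw": 18.5}, {"x": 0, "y": 0, "z": 0.01, "wx": 0, "wy": 0, "wz": 0.5, "jaw": 18.5}])

```text
time_s: 19.08
ee_pos: [0.542, -0.2694, 0.1588]
eef_rot: [3.141, 0.0, 0.857]
force: [-0.7, 0.3, 1.1]
grip_width: 0.0173
```

```bash
python3 look.py rel9
```

```text
[ 0.542  -0.2694  0.1587] [3.1413 0.0003 0.8542] [ 0.629   0.2909 -0.0148] [-0.0697 -0.0011  0.0148] 0.017278334194150452 0.19507681346460654 19.1333
```

View pics/rel9.png

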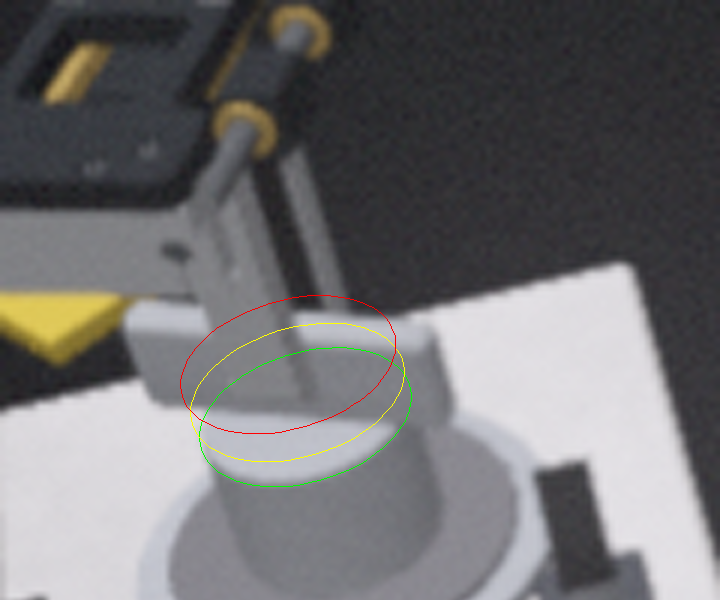

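carry_out(deltas=[{"x": 0, "y": 0, "z": 0, "wx": 0, "wy": 0, "wz": 0.5, "jaw": 18.5}, {"x": 0, "y": 0, "z": 0, "wx": 0, "wy": 0, "wz": 0.5, "jaw": 18.5}, {"x": 0, "y": 0, "z": 0, "wx": 0, "wy": 0, "wz": 0.5, "jaw": 18.5}, {"x": 0, "y": 0, "z": 0, "wx": 0, "wy": 0, "wz": 0.5, "jaw": 18.5}])

```text
time_s: 19.47
ee_pos: [0.542, -0.2694, 0.1588]
eef_rot: [3.141, 0.0, 0.698]
force: [0.9, -0.4, 0.1]
grip_width: 0.0174
```

```bash
python3 look.py rel10
```

```text
[ 0.542  -0.2694  0.1588] [3.1412 0.0002 0.6948] [0.5961 0.426  0.1352] [-0.0249 -0.0131 -0.0317] 0.01767971245321758 0.354392336411579 19.5167
```

View pics/rel10.png

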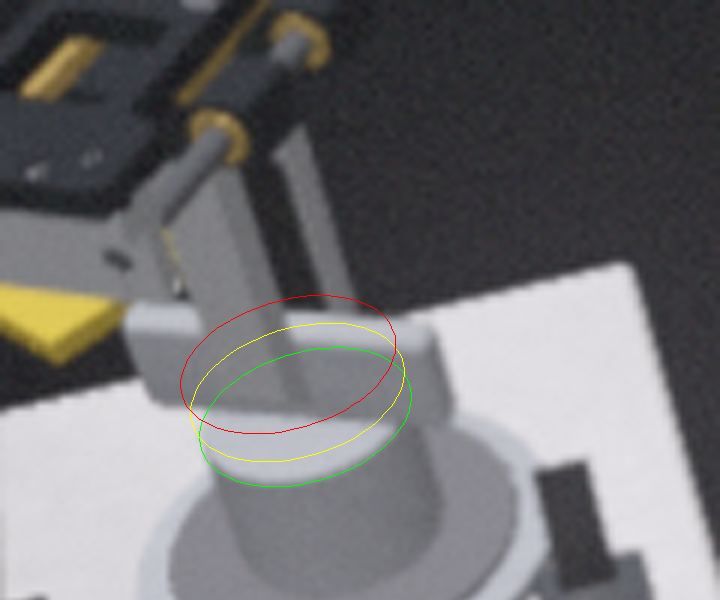

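carry_out(deltas=[{"x": 0, "y": 0, "z": 0, "wx": 0, "wy": 0, "wz": 0.5, "jaw": 18.5}, {"x": 0, "y": 0, "z": 0, "wx": 0, "wy": 0, "wz": 0.5, "jaw": 18.5}, {"x": 0, "y": 0, "z": 0, "wx": 0, "wy": 0, "wz": 0.5, "jaw": 18.5}])

```text
time_s: 19.77
ee_pos: [0.542, -0.2694, 0.1588]
eef_rot: [3.141, 0.0, 0.579]
force: [0.1, -0.3, -0.1]
grip_width: 0.0173
```

```bash
python3 look.py rel11
```

```text
[ 0.542  -0.2694  0.1588] [3.1412 0.0002 0.5754] [ 0.3467  0.7415 -0.4781] [-0.0594  0.0084 -0.0147] 0.017373406414754048 0.4738702403007065 19.8167
```

View pics/rel11.png

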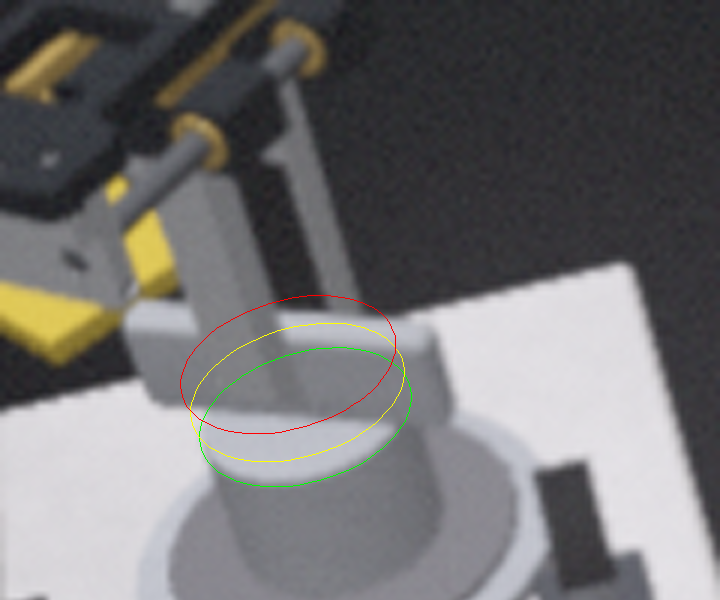

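carry_out(deltas=[{"x": 0, "y": 0, "z": 0, "wx": 0, "wy": 0, "wz": 0.4, "jaw": 18.5}, {"x": 0, "y": 0, "z": 0, "wx": 0, "wy": 0, "wz": 0.4, "jaw": 18.5}, {"x": 0, "y": 0, "z": 0, "wx": 0, "wy": 0, "wz": 0.4, "jaw": 18.5}, {"x": 0, "y": 0, "z": 0, "wx": 0, "wy": 0, "wz": 0.4, "jaw": 18.5}])

```text
time_s: 20.15
ee_pos: [0.542, -0.2694, 0.1588]
eef_rot: [3.141, 0.0, 0.451]
force: [-0.8, -0.3, -1.3]
grip_width: 0.0173
```

```bash
python3 look.py rel12
```

```text
[ 0.542  -0.2694  0.1588] [3.1412 0.0002 0.4488] [ 0.0258 -0.1441 -0.8287] [ 0.0048 -0.0013  0.0079] 0.01749946043477377 0.6004282927525567 20.2
```

View pics/rel12.png

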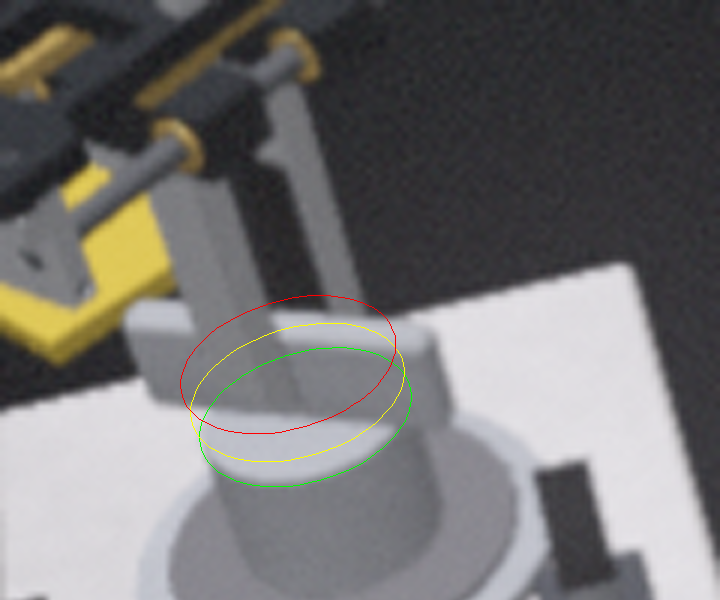

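carry_out(deltas=[{"x": 0, "y": 0, "z": 0, "wx": 0, "wy": 0, "wz": 0.4, "jaw": 18.5}, {"x": 0, "y": 0, "z": 0, "wx": 0, "wy": 0, "wz": 0.4, "jaw": 18.5}, {"x": 0, "y": 0, "z": 0, "wx": 0, "wy": 0, "wz": 0.4, "jaw": 18.5}, {"x": 0, "y": 0, "z": 0, "wx": 0, "wy": 0, "wz": 0.4, "jaw": 18.5}])

```text
time_s: 20.53
ee_pos: [0.542, -0.2694, 0.1588]
eef_rot: [3.141, 0.0, 0.324]
force: [-0.3, 0.3, 0.4]
grip_width: 0.0177
```

```bash
python3 look.py rel13
```

```text
[ 0.542  -0.2694  0.1588] [3.1411 0.0001 0.321 ] [-0.7096 -0.2572  0.3946] [0.0183 0.0025 0.0111] 0.017374378780526795 0.7282570793522078 20.5833
```

View pics/rel13.png

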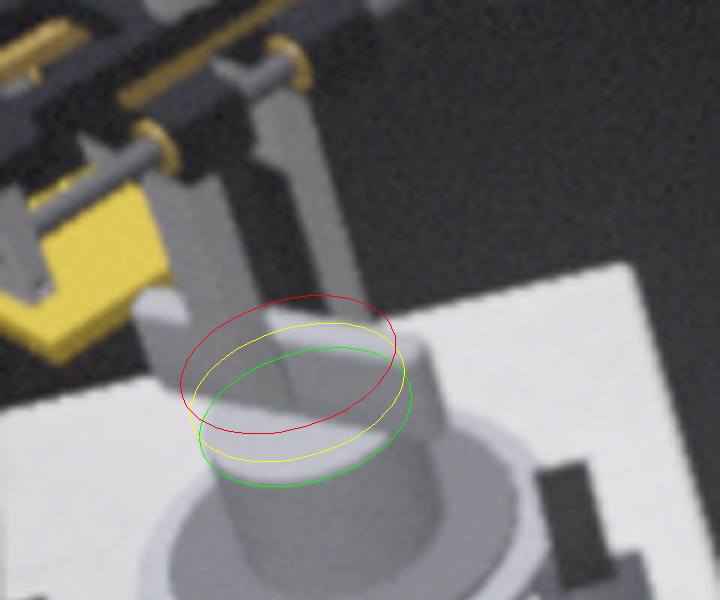

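carry_out(deltas=[{"x": 0, "y": 0, "z": 0, "wx": 0, "wy": 0, "wz": 0.4, "jaw": 18.5}, {"x": 0, "y": 0, "z": 0, "wx": 0, "wy": 0, "wz": 0.4, "jaw": 18.5}, {"x": 0, "y": 0, "z": 0, "wx": 0, "wy": 0, "wz": 0.4, "jaw": 18.5}, {"x": 0, "y": 0, "z": 0, "wx": 0, "wy": 0, "wz": 0.4, "jaw": 18.5}])

```text
time_s: 20.92
ee_pos: [0.542, -0.2694, 0.1588]
eef_rot: [3.141, 0.0, 0.196]
force: [0.7, -0.5, 0.3]
grip_width: 0.0169
```

```bash
python3 look.py rel14
```

```text
[ 0.542  -0.2695  0.1588] [3.1411 0.     0.193 ] [-0.0821  0.3625 -0.3192] [ 0.0235 -0.0211  0.0636] 0.017426204290638486 0.8561994022238885 20.9667
```

View pics/rel14.png

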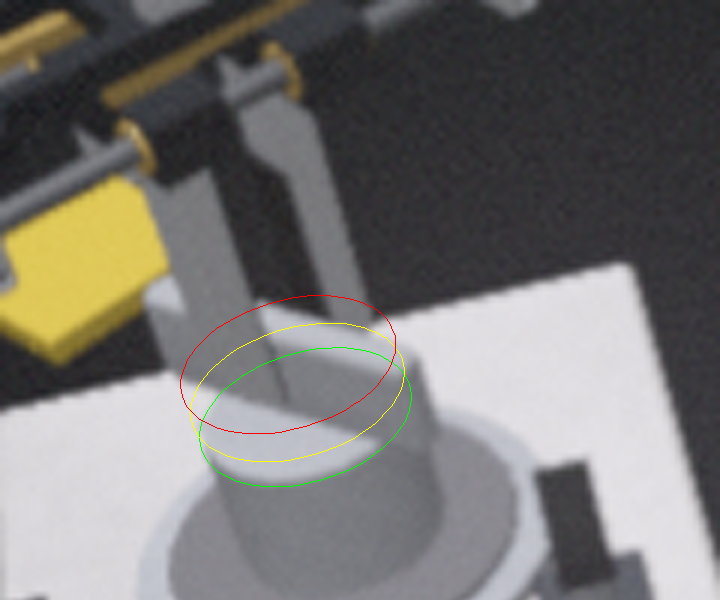

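carry_out(deltas=[{"x": 0, "y": 0, "z": 0, "wx": 0, "wy": 0, "wz": 0.4, "jaw": 18.5}, {"x": 0, "y": 0, "z": 0, "wx": 0, "wy": 0, "wz": 0.4, "jaw": 18.5}, {"x": 0, "y": 0, "z": 0, "wx": 0, "wy": 0, "wz": 0.4, "jaw": 18.5}, {"x": 0, "y": 0, "z": 0, "wx": 0, "wy": 0, "wz": 0.4, "jaw": 18.5}])

```text
time_s: 21.3
ee_pos: [0.542, -0.2695, 0.1588]
eef_rot: [3.141, 0.0, 0.068]
force: [0.6, 0.1, 0.9]
grip_width: 0.0175
```

```bash
python3 look.py rel15
```

```text
[ 0.542  -0.2694  0.1588] [ 3.1411 -0.      0.0652] [ 0.3974  0.3331 -0.3233] [0.0402 0.004  0.0364] 0.01713091640051856 0.9840480016962716 21.35
```

View pics/rel15.png

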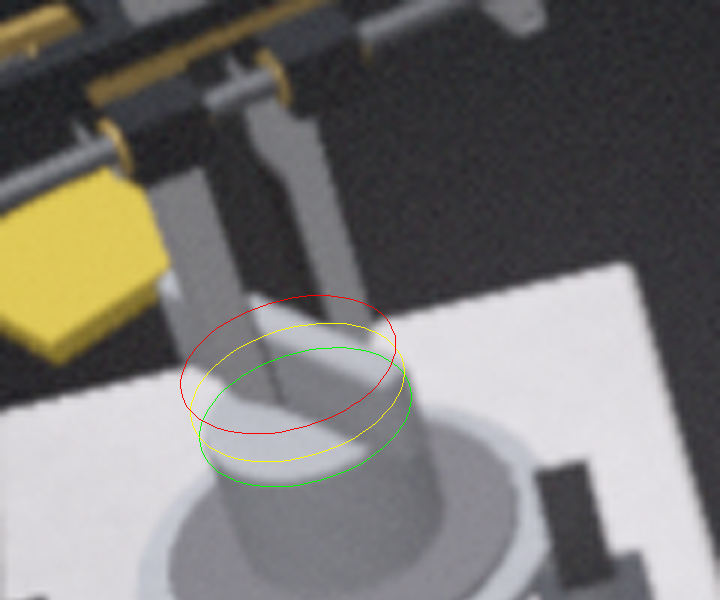

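carry_out(deltas=[{"x": 0, "y": 0, "z": 0, "wx": 0, "wy": 0, "wz": 0.4, "jaw": 18.5}, {"x": 0, "y": 0, "z": 0, "wx": 0, "wy": 0, "wz": 0.4, "jaw": 18.5}, {"x": 0, "y": 0, "z": 0, "wx": 0, "wy": 0, "wz": 0.4, "jaw": 18.5}, {"x": 0, "y": 0, "z": 0, "wx": 0, "wy": 0, "wz": 0.4, "jaw": 18.5}])

```text
time_s: 21.68
ee_pos: [0.542, -0.2695, 0.1588]
eef_rot: [3.141, -0.0, -0.06]
force: [0.5, 0.1, 0.5]
grip_width: 0.0176
```

```bash
python3 look.py rel16
```

```text
[ 0.542  -0.2695  0.1588] [ 3.1411 -0.0001 -0.0628] [-0.3687 -0.106  -1.3983] [0.0621 0.0719 0.007 ] 0.017384716068774047 1.111982101335475 21.7333
```

View pics/rel16.png

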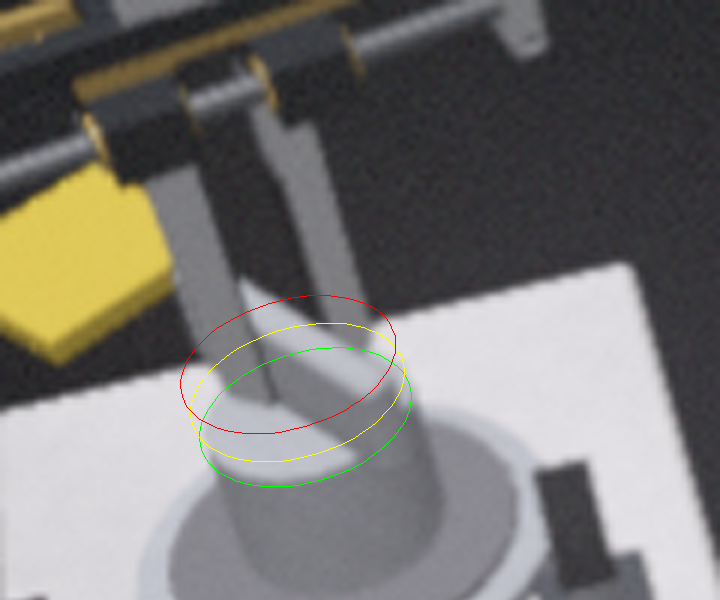

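carry_out(deltas=[{"x": 0, "y": 0, "z": 0, "wx": 0, "wy": 0, "wz": 0.4, "jaw": 18.5}, {"x": 0, "y": 0, "z": 0, "wx": 0, "wy": 0, "wz": 0.4, "jaw": 18.5}, {"x": 0, "y": 0, "z": 0, "wx": 0, "wy": 0, "wz": 0.4, "jaw": 18.5}, {"x": 0, "y": 0, "z": 0, "wx": 0, "wy": 0, "wz": 0.4, "jaw": 18.5}])

```text
time_s: 22.07
ee_pos: [0.542, -0.2696, 0.1588]
eef_rot: [3.141, -0.0, -0.188]
force: [1.0, -1.5, -0.5]
grip_width: 0.0176
```

```bash
python3 look.py rel17
python3 - <<'E'
import cv2,numpy as np
for k in range(1,18):
    g=cv2.cvtColor(cv2.imread(f"pics/rel{k}_raw.png"),cv2.COLOR_BGR2GRAY).astype(float)
    c=g[265:305,118:124].mean(1); c=cv2.resize(c.reshape(-1,1),(1,400),interpolation=cv2.INTER_CUBIC).ravel()
    c=cv2.GaussianBlur(c.reshape(-1,1),(1,15),0).ravel()
    d=np.gradient(c); i=d.argmin()
    # bottom rim/disc boundary at column ~ 128
    c2=g[290:318,122:128].mean(1);c2=cv2.resize(c2.reshape(-1,1),(1,280),interpolation=cv2.INTER_CUBIC).ravel();j=np.gradient(cv2.GaussianBlur(c2.reshape(-1,1),(1,15),0).ravel()).argmax()
    print(k,265+i/10,round(d[i],2),290+j/10)
E
```

```text
[ 0.542  -0.2696  0.1588] [ 3.1407 -0.0004 -0.1906] [ 0.1726 -1.3966  0.4476] [-0.2798 -0.0844  0.1191] 0.01746430777027713 1.2398412805951848 22.1167
1 277.3 -3.13 315.3
2 277.4 -3.3 315.3
3 277.3 -3.35 315.3
4 276.7 -2.9 315.3
5 282.4 -2.85 315.3
6 282.3 -3.37 315.4
7 284.3 -3.26 315.3
8 285.3 -3.36 315.3
9 285.4 -3.46 315.3
10 285.4 -3.53 315.3
11 285.4 -3.43 315.3
12 285.4 -3.41 315.4
13 285.4 -3.44 315.3
14 285.2 -3.38 315.3
15 285.3 -3.3 315.3
16 285.2 -3.08 315.3
17 285.1 -3.14 315.3
```

View pics/rel17.png

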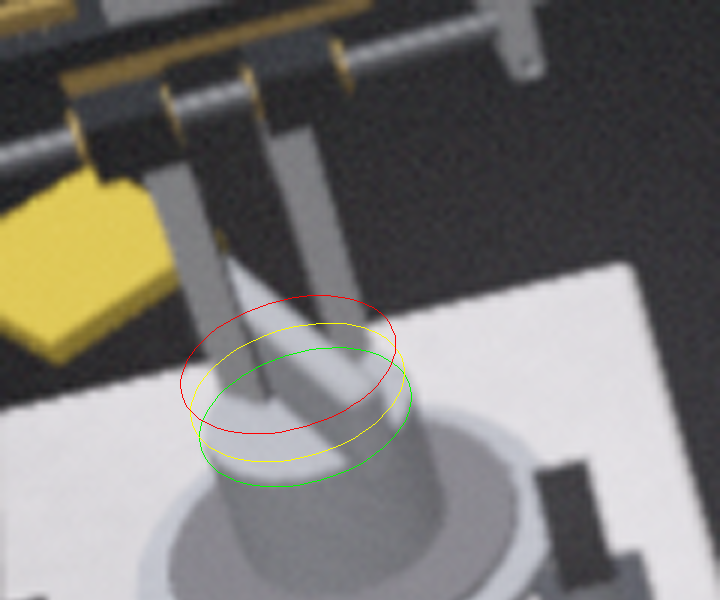

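carry_out(deltas=[{"x": 0, "y": 0, "z": 0, "wx": 0, "wy": 0, "wz": 0.4, "jaw": 18.5}, {"x": 0, "y": 0, "z": 0, "wx": 0, "wy": 0, "wz": 0.4, "jaw": 18.5}, {"x": 0, "y": 0, "z": 0, "wx": 0, "wy": 0, "wz": 0.4, "jaw": 18.5}])

```text
time_s: 22.37
ee_pos: [0.542, -0.2698, 0.1588]
eef_rot: [3.14, -0.001, -0.284]
force: [1.2, -3.4, -0.9]
grip_width: 0.0175
```

```bash
python3 look.py rel18
```

```text
[ 0.5421 -0.2698  0.1588] [ 3.1405 -0.0008 -0.2864] [ 1.1772 -2.8803 -1.619 ] [-0.4744 -0.2849  0.3248] 0.01805301922244612 1.3355821518225124 22.4167
```

View pics/rel18.png

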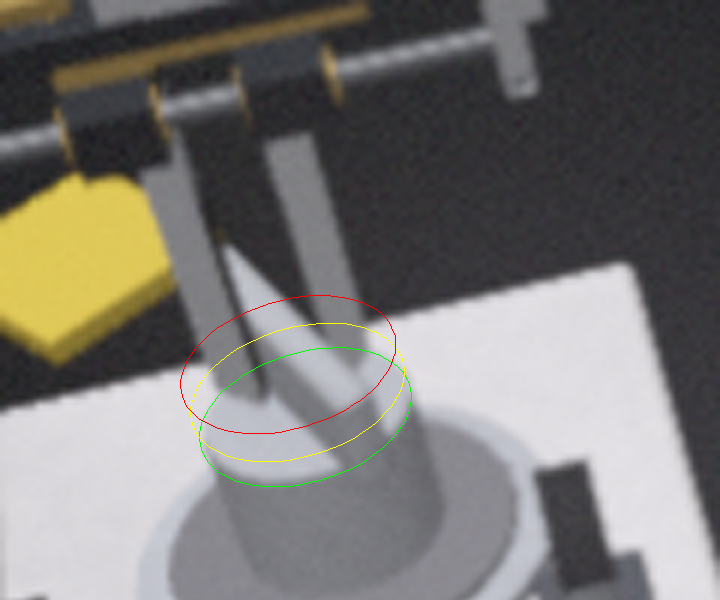

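carry_out(deltas=[{"x": 0, "y": 0, "z": 0, "wx": 0, "wy": 0, "wz": -0.5, "jaw": 18.5}, {"x": 0, "y": 0, "z": 0, "wx": 0, "wy": 0, "wz": -0.5, "jaw": 25}, {"x": 0, "y": 0, "z": 0, "wx": 0, "wy": 0, "wz": -0.5, "jaw": 40}, {"x": 0, "y": 0, "z": 0, "wx": 0, "wy": 0, "wz": 0, "jaw": 40}, {"x": 0, "y": 0, "z": 0, "wx": 0, "wy": 0, "wz": 0, "jaw": 40}])

```text
time_s: 22.83
ee_pos: [0.542, -0.2694, 0.1588]
eef_rot: [3.141, -0.0, -0.165]
force: [0.3, -0.2, 0.2]
grip_width: 0.0367
```

carry_out(deltas=[{"x": 0, "y": 0, "z": -0.3, "wx": 0, "wy": 0, "wz": 0, "jaw": 40}, {"x": 0, "y": 0, "z": -0.6, "wx": 0, "wy": 0, "wz": 0, "jaw": 40}, {"x": 0, "y": 0, "z": -1, "wx": 0, "wy": 0, "wz": 0, "jaw": 40}, {"x": 0, "y": 0, "z": -1, "wx": 0, "wy": 0, "wz": 0, "jaw": 40}, {"x": 0, "y": 0, "z": -1, "wx": 0, "wy": 0, "wz": 0, "jaw": 40}, {"x": 0, "y": 0, "z": -1, "wx": 0, "wy": 0, "wz": 0, "jaw": 40}, {"x": 0, "y": 0, "z": 0, "wx": 0, "wy": 0, "wz": 0, "jaw": 40}, {"x": 0, "y": 0, "z": 0, "wx": 0, "wy": 0, "wz": 0, "jaw": 40}])

```text
time_s: 23.5
ee_pos: [0.5423, -0.2696, 0.2583]
eef_rot: [3.14, -0.003, -0.167]
force: [-0.6, -1.0, -1.1]
grip_width: 0.0375
```

```bash
python3 look.py rel19
python3 - <<'E'
import cv2,numpy as np
for k in (10,16,17,18,19):
    g=cv2.cvtColor(cv2.imread(f"pics/rel{k}_raw.png"),cv2.COLOR_BGR2GRAY).astype(float)
    c=g[265:305,118:124].mean(1); c=cv2.resize(c.reshape(-1,1),(1,400),interpolation=cv2.INTER_CUBIC)
    d=np.gradient(cv2.GaussianBlur(c,(1,15),0).ravel()); print(k,265+d.argmin()/10)
cv2.imwrite("pics/full19.png",cv2.imread("pics/rel19_raw.png"))
E
```

```text
[ 0.5419 -0.2693  0.2569] [ 3.141  -0.0004 -0.1665] [-0.1921  0.9057 -0.0349] [0.0589 0.0495 0.0003] 0.03731421714307894 1.2157874250535783 23.55
10 285.4
16 285.2
17 285.1
18 285.2
19 285.2
```

View pics/rel19.png

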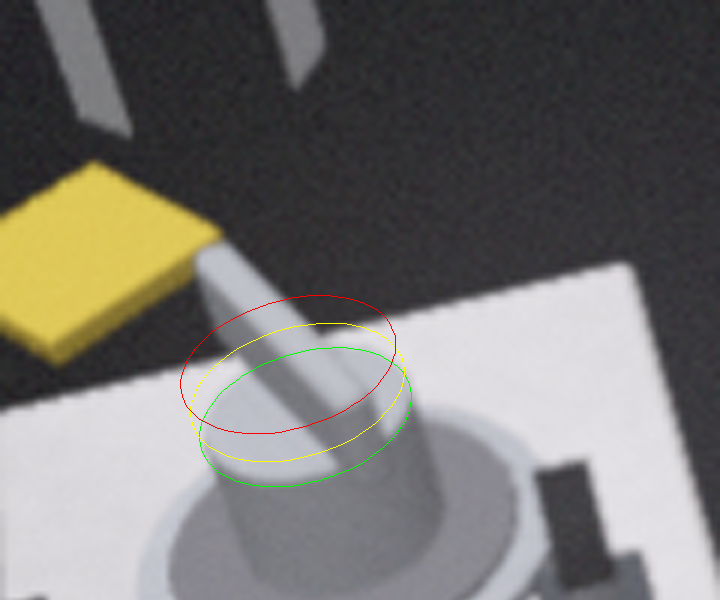

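View pics/full19.png

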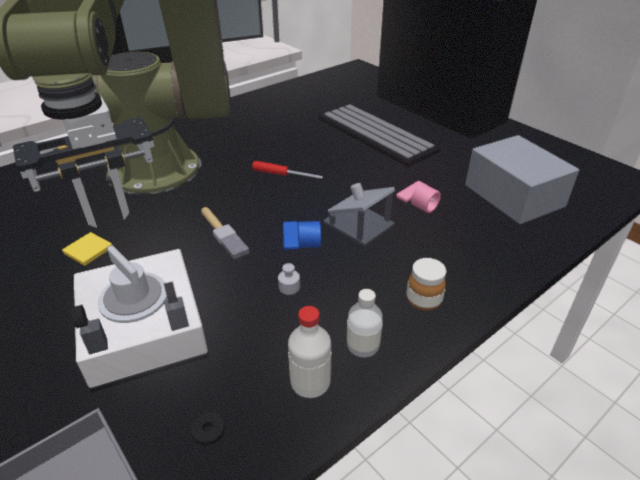

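Run:
```python
from plan import *
s=cv2.imread("pics/rel19_raw.png")
f=10;a=cv2.resize(s[250:315,85:165],None,fx=f,fy=f,interpolation=cv2.INTER_CUBIC)
a=cv2.convertScaleAbs(a,alpha=2.2,beta=-160)
b=a.copy()
def dr(z,r,col):
    th=np.linspace(0,6.28,120);uv=(proj("scene",np.c_[.542+r*np.cos(th),-.2704+r*np.sin(th),0*th+z])-[85,250]+.45)*f
    cv2.polylines(b,[uv.round().astype(int)],True,col,1)
dr(.097,.029,(0,255,0));dr(.100,.029,(0,0,255));dr(.097,.05,(0,255,0));dr(.145,.029,(0,255,0))
cv2.imwrite("pics/base.png",b[:600])
```

```text
(no output)
```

View pics/base.png

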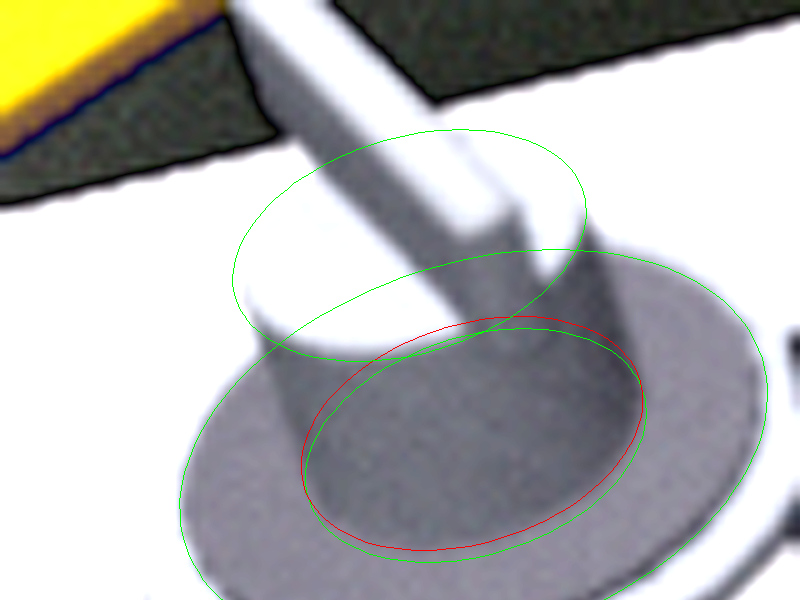

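Visually, the rim reads home or at most 1–2 mm above it, and the calibration limits how well I can tell. I'll check by touch: at home, the bar top should be 82 mm above the disc, at z = 0.179.

carry_out(deltas=[{"x": 0, "y": 0, "z": 0.8, "wx": 0, "wy": 0, "wz": 0, "jaw": 0}, {"x": 0, "y": 0, "z": 0.8, "wx": 0, "wy": 0, "wz": 0, "jaw": 0}, {"x": 0, "y": 0, "z": 0.8, "wx": 0, "wy": 0, "wz": 0, "jaw": 0}, {"x": 0, "y": 0, "z": 0.5, "wx": 0, "wy": 0, "wz": 0, "jaw": 0}, {"x": 0, "y": 0, "z": 0.4, "wx": 0, "wy": 0, "wz": 0, "jaw": 0}, {"x": 0, "y": 0, "z": 0.3, "wx": 0, "wy": 0, "wz": 0, "jaw": 0}, {"x": 0, "y": 0, "z": 0, "wx": 0, "wy": 0, "wz": 0, "jaw": 0}, {"x": 0, "y": 0, "z": 0, "wx": 0, "wy": 0, "wz": 0, "jaw": 0}])

```text
time_s: 24.22
ee_pos: [0.5421, -0.2695, 0.185]
eef_rot: [3.141, -0.0, -0.167]
force: [-0.3, 0.4, 1.3]
grip_width: 0.0006
```

carry_out(deltas=[{"x": 0, "y": 0, "z": 0.05, "wx": 0, "wy": 0, "wz": 0, "jaw": 0}, {"x": 0, "y": 0, "z": 0, "wx": 0, "wy": 0, "wz": 0, "jaw": 0}])

```text
time_s: 24.38
ee_pos: [0.5422, -0.2695, 0.1843]
eef_rot: [3.141, -0.001, -0.167]
force: [-0.0, 0.4, -0.3]
grip_width: 0.0004
```

carry_out(deltas=[{"x": 0, "y": 0, "z": 0.08, "wx": 0, "wy": 0, "wz": 0, "jaw": 0}, {"x": 0, "y": 0, "z": 0, "wx": 0, "wy": 0, "wz": 0, "jaw": 0}])

```text
time_s: 24.55
ee_pos: [0.542, -0.2694, 0.1822]
eef_rot: [3.141, -0.0, -0.166]
force: [0.3, 0.6, 0.4]
grip_width: 0.0005
```

carry_out(deltas=[{"x": 0, "y": 0, "z": 0.05, "wx": 0, "wy": 0, "wz": 0, "jaw": 0}, {"x": 0, "y": 0, "z": 0, "wx": 0, "wy": 0, "wz": 0, "jaw": 0}])

```text
time_s: 24.72
ee_pos: [0.542, -0.2694, 0.1811]
eef_rot: [3.141, -0.0, -0.167]
force: [-0.3, -0.4, 0.5]
grip_width: 0.0009
```

carry_out(deltas=[{"x": 0, "y": 0, "z": 0.03, "wx": 0, "wy": 0, "wz": 0, "jaw": 0}, {"x": 0, "y": 0, "z": 0, "wx": 0, "wy": 0, "wz": 0, "jaw": 0}])

```text
time_s: 24.88
ee_pos: [0.542, -0.2694, 0.1805]
eef_rot: [3.141, 0.0, -0.167]
force: [-0.5, 0.4, -0.0]
grip_width: 0.0003
```

carry_out(deltas=[{"x": 0, "y": 0, "z": 0.03, "wx": 0, "wy": 0, "wz": 0, "jaw": 0}, {"x": 0, "y": 0, "z": 0, "wx": 0, "wy": 0, "wz": 0, "jaw": 0}])

```text
time_s: 25.05
ee_pos: [0.542, -0.2694, 0.1799]
eef_rot: [3.141, -0.0, -0.167]
force: [0.0, -1.2, -0.4]
grip_width: 0.0002
```

carry_out(deltas=[{"x": 0, "y": 0, "z": 0.03, "wx": 0, "wy": 0, "wz": 0, "jaw": 0}, {"x": 0, "y": 0, "z": 0, "wx": 0, "wy": 0, "wz": 0, "jaw": 0}])

```text
time_s: 25.22
ee_pos: [0.542, -0.2695, 0.1794]
eef_rot: [3.141, -0.0, -0.167]
force: [-0.6, -0.1, -0.1]
grip_width: 0.0006
```

carry_out(deltas=[{"x": 0, "y": 0, "z": 0.03, "wx": 0, "wy": 0, "wz": 0, "jaw": 0}, {"x": 0, "y": 0, "z": 0, "wx": 0, "wy": 0, "wz": 0, "jaw": 0}])

```text
time_s: 25.38
ee_pos: [0.5421, -0.2695, 0.1793]
eef_rot: [3.141, -0.001, -0.167]
force: [-1.3, 1.1, 3.9]
grip_width: 0.0008
```

Contact came at z ≈ 0.1793, so the rim is about 0.3 mm above the disc: fully home. Lifting clear.

carry_out(deltas=[{"x": 0, "y": 0, "z": -0.4, "wx": 0, "wy": 0, "wz": 0, "jaw": 0}, {"x": 0, "y": 0, "z": -1, "wx": 0, "wy": 0, "wz": 0, "jaw": 0}, {"x": 0, "y": 0, "z": -1, "wx": 0, "wy": 0, "wz": 0, "jaw": 0}, {"x": 0, "y": 0, "z": -1, "wx": 0, "wy": 0, "wz": 0, "jaw": 0}, {"x": 0, "y": 0, "z": -1, "wx": 0, "wy": 0, "wz": 0, "jaw": 0}, {"x": 0, "y": 0, "z": 0, "wx": 0, "wy": 0, "wz": 0, "jaw": 0}, {"x": 0, "y": 0, "z": 0, "wx": 0, "wy": 0, "wz": 0, "jaw": 0}, {"x": 0, "y": 0, "z": 0, "wx": 0, "wy": 0, "wz": 0, "jaw": 0}])

```text
time_s: 26.05
ee_pos: [0.5418, -0.2693, 0.2659]
eef_rot: [3.142, 0.001, -0.167]
force: [-0.5, 0.1, -0.2]
grip_width: 0.0006
```

```bash
python3 look.py rel20
python3 - <<'E'
from h import *
a=cv2.imread("pics/rel19_raw.png").astype(int);b=cv2.imread("pics/rel20_raw.png").astype(int);c=cv2.imread("pics/scene0.png").astype(int)
print("nut region diff",abs(a-b)[285:320,85:165].mean(),"bystanders vs start",abs(b-c)[250:400,260:400].mean())
print(ctrl.hand_in())
E
```

```text
[ 0.5417 -0.2692  0.2656] [-3.1415  0.0016 -0.1665] [ 0.167   0.2353 -0.229 ] [0.0558 0.0581 0.0061] 0.0002829701043753272 1.215762169799423 26.1
nut region diff 1.2485714285714287 bystanders vs start 2.570873015873016
the job is handed in; nothing more can be done
None
```

The nut is on the stud and sits fully home on the sample disc. I let go of it and handed the job in at about 26 s.

- **Moves:** I took the grey nut off the slanted peg and set it upright on the stud. With slack in the fingers I turned it anticlockwise until it dropped into a thread start, after roughly 70° of nut rotation. Then I ran it clockwise until the torque rose to about 0.3 N·m.
- **Home:** Touching the bar top made contact at z = 0.1793 m, against 0.179 m expected, so the rim is about 0.3 mm above the disc. Image overlays alone could only say the rim was within about 1–2 mm of home, and one of them suggested it was slightly high. I relied on the touch.
- **Position on the stud:** I did not measure the nut's centring or tilt after seating. It looks centred and upright in the scene image.
- **Release:** After the last lift the gripper was clear and read no load, and the nut had not moved.
- **Bystanders:** The steel weight and the bottles look unmoved in the scene image compared with the start.
- **Forces:** The contact forces I read were about 5 N or less.

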